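Load the glue-up jig and lock its cam clamp

TASK

Flip the jig's cam lever fully open, lay every wooden stand from the green mat flat in the jig, one to a bay, its upright fin square to the fence and centred between the two stops, and turn the adjusting nut anticlockwise until its white-tipped pointer bar points straight at the fence, in line with the white mark on the jaw. Then, with all stands loaded and the nut set, flip the lever fully closed so that the sprung pad presses every stand home against the fence, and let go. Leave everything else on the table where it is.

Things in the scene. Friction and masses are not known exactly. Their poses are not given: they have to be found in the camera images.
- p1_c (a point): Wooden stand (some of the four may be absent): a plywood foot 80 (own x) x 50 (y) x 12 mm thick with an upright fin 60 (x) x 12 (y) mm along its middle, standing 40 mm above the foot; 52 mm tall in all, about 80 g, same both ways round. This point is its centre, 26 mm above its underside; z up. It starts loose on the green mat (3 mm thick). Grip the fin from above.
- p2_c (a point): Wooden stand (some of the four may be absent): a plywood foot 80 (own x) x 50 (y) x 12 mm thick with an upright fin 60 (x) x 12 (y) mm along its middle, standing 40 mm above the foot; 52 mm tall in all, about 80 g, same both ways round. This point is its centre, 26 mm above its underside; z up. It starts loose on the green mat (3 mm thick). Grip the fin from above.
- p3_c (a point): Wooden stand (some of the four may be absent): a plywood foot 80 (own x) x 50 (y) x 12 mm thick with an upright fin 60 (x) x 12 (y) mm along its middle, standing 40 mm above the foot; 52 mm tall in all, about 80 g, same both ways round. This point is its centre, 26 mm above its underside; z up. It starts loose on the green mat (3 mm thick). Grip the fin from above.
- p4_c (a point): Wooden stand (some of the four may be absent): a plywood foot 80 (own x) x 50 (y) x 12 mm thick with an upright fin 60 (x) x 12 (y) mm along its middle, standing 40 mm above the foot; 52 mm tall in all, about 80 g, same both ways round. This point is its centre, 26 mm above its underside; z up. It starts loose on the green mat (3 mm thick). Grip the fin from above.
- bay1 (a point): Bay 1 of 4 of the plywood jig: where the centre of a seated, centred stand is (44 mm above the table: board 18 mm thick plus 26). Own x points from fence to pad: a stand's fin must lie along it. Own y runs along the fence; the next bay is 74 mm on in +y. Two aluminium stops, 8 mm wide, 10 mm tall, stand 37 mm to either side in y (66 mm clear).
- bay2 (a point): Bay 2 of 4 of the plywood jig: where the centre of a seated, centred stand is (44 mm above the table: board 18 mm thick plus 26). Own x points from fence to pad: a stand's fin must lie along it. Own y runs along the fence; the next bay is 74 mm on in +y. Two aluminium stops, 8 mm wide, 10 mm tall, stand 37 mm to either side in y (66 mm clear).
- bay3 (a point): Bay 3 of 4 of the plywood jig: where the centre of a seated, centred stand is (44 mm above the table: board 18 mm thick plus 26). Own x points from fence to pad: a stand's fin must lie along it. Own y runs along the fence; the next bay is 74 mm on in +y. Two aluminium stops, 8 mm wide, 10 mm tall, stand 37 mm to either side in y (66 mm clear).
- bay4 (a point): Bay 4 of 4 of the plywood jig: where the centre of a seated, centred stand is (44 mm above the table: board 18 mm thick plus 26). Own x points from fence to pad: a stand's fin must lie along it. Own y runs along the fence; the next bay is 74 mm on in +y. Two aluminium stops, 8 mm wide, 10 mm tall, stand 37 mm to either side in y (66 mm clear).
- jig_origin (a point): A point on top of the jig's board, 18 mm above the table; its axes are the jig's. Aluminium fence (22 mm tall): face at x = -85 mm, the edge nearest the robot. A seated stand ends at x = -5 mm. With the lever open the black rubber pad (24 mm tall with its jaw) leaves 12 mm (nut set) to 18 mm (nut slack) beyond that, so set a stand down some 6 mm to +x of its bay point; closing pushes it home.
- lever_grip (a point): Grip of the cam lever: an upright round black post, 20 mm across, at the lever's end; this point is on its axis, 15 mm below its top (78 mm above the table); the post can be held down to 40 mm below its top, above the lever's flat arm. The post is fixed to the lever and turns with it.
- lever_pivot (a point): The lever's vertical pivot axis, at the same height as the grip and 100 mm from it. It shifts up to 8 mm along the jig's x as the nut turns. The lever moves in a level arc about it.
- lever (a joint): Cam lever angle, rad. 0 = closed (lever lies along the jig's -y, beside the jaw), 1.6 = fully open against its stop (lever points to the jig's +x, away from the fence); grows anticlockwise seen from above. About 2 N at the grip moves it, up to 3.5 N when it squeezes; it stays where it is left. Opening draws the pad back by 17 mm.
- nut_grip (a point): Adjusting nut: dark steel pointer bar 54 mm long, 13 mm thick, 32 mm tall, on a round steel boss with a vertical axis; one end of its top is white. This point is on the axis, 72 mm above the table, 14 mm below the bar's top. Its y axis lies along the bar, to the white end.
- nut (a joint): Nut angle, rad, grows anticlockwise seen from above; stops at 0 and 2.2. At 0 the white end points along the jig's +y; at 1.57 it points straight at the fence (jig's -x), which is the wanted setting. Friction 0.15 N m; stays where it is left. Each rad advances the whole clamp by 4 mm.
- pad (a joint): Compression of the sprung pad, m. 0 = pressing nothing; about 0.0045 when stands are clamped with the nut at its mark (some 9 N in all).
- offcut: Plywood offcut 32 x 75 x 24 mm at the far end of the mat, not part of the job
- cup: White cup, 72 mm wide, 85 mm tall, not part of the job
- tape: Roll of brown tape 90 mm across lying flat, 25 mm tall, not part of the job
- brush: Bench brush lying at the right, not part of the job
- screwdriver: Screwdriver lying beyond the jig, not part of the job
- glue: Grey glue bottle 52 mm wide, 130 mm tall, not part of the job
- tub: Clear round tub 100 mm wide, 50 mm tall, not part of the job

How it is judged (in metres and radians):
On the way, in this order (a step that is already met when the one before it is completed fails the run):
1. the cam lever is flipped fully open (value of joint lever above 1.35 rad), for 0.2 s.
2. with the lever open, every stand lies in a bay and the nut points at its mark (value of joint lever above 1.2 rad and value of joint nut between 1.37 and 1.77 rad and ((x of p1_c in the frame of bay1 between -0.005 and 0.022 m and y of p1_c in the frame of bay1 between -0.005 and 0.005 m and z of p1_c in the frame of bay1 below 0.004 m and angle between p1_c's own z axis and vertical below 0.1 rad and angle between the x axis of p1_c and the x axis of bay1, either way round below 0.2 rad) or (x of p1_c in the frame of bay2 between -0.005 and 0.022 m and y of p1_c in the frame of bay2 between -0.005 and 0.005 m and z of p1_c in the frame of bay2 below 0.004 m and angle between p1_c's own z axis and vertical below 0.1 rad and angle between the x axis of p1_c and the x axis of bay2, either way round below 0.2 rad) or (x of p1_c in the frame of bay3 between -0.005 and 0.022 m and y of p1_c in the frame of bay3 between -0.005 and 0.005 m and z of p1_c in the frame of bay3 below 0.004 m and angle between p1_c's own z axis and vertical below 0.1 rad and angle between the x axis of p1_c and the x axis of bay3, either way round below 0.2 rad) or (x of p1_c in the frame of bay4 between -0.005 and 0.022 m and y of p1_c in the frame of bay4 between -0.005 and 0.005 m and z of p1_c in the frame of bay4 below 0.004 m and angle between p1_c's own z axis and vertical below 0.1 rad and angle between the x axis of p1_c and the x axis of bay4, either way round below 0.2 rad)) and ((x of p2_c in the frame of bay1 between -0.005 and 0.022 m and y of p2_c in the frame of bay1 between -0.005 and 0.005 m and z of p2_c in the frame of bay1 below 0.004 m and angle between p2_c's own z axis and vertical below 0.1 rad and angle between the x axis of p2_c and the x axis of bay1, either way round below 0.2 rad) or (x of p2_c in the frame of bay2 between -0.005 and 0.022 m and y of p2_c in the frame of bay2 between -0.005 and 0.005 m and z of p2_c in the frame of bay2 below 0.004 m and angle between p2_c's own z axis and vertical below 0.1 rad and angle between the x axis of p2_c and the x axis of bay2, either way round below 0.2 rad) or (x of p2_c in the frame of bay3 between -0.005 and 0.022 m and y of p2_c in the frame of bay3 between -0.005 and 0.005 m and z of p2_c in the frame of bay3 below 0.004 m and angle between p2_c's own z axis and vertical below 0.1 rad and angle between the x axis of p2_c and the x axis of bay3, either way round below 0.2 rad) or (x of p2_c in the frame of bay4 between -0.005 and 0.022 m and y of p2_c in the frame of bay4 between -0.005 and 0.005 m and z of p2_c in the frame of bay4 below 0.004 m and angle between p2_c's own z axis and vertical below 0.1 rad and angle between the x axis of p2_c and the x axis of bay4, either way round below 0.2 rad)) and ((x of p3_c in the frame of bay1 between -0.005 and 0.022 m and y of p3_c in the frame of bay1 between -0.005 and 0.005 m and z of p3_c in the frame of bay1 below 0.004 m and angle between p3_c's own z axis and vertical below 0.1 rad and angle between the x axis of p3_c and the x axis of bay1, either way round below 0.2 rad) or (x of p3_c in the frame of bay2 between -0.005 and 0.022 m and y of p3_c in the frame of bay2 between -0.005 and 0.005 m and z of p3_c in the frame of bay2 below 0.004 m and angle between p3_c's own z axis and vertical below 0.1 rad and angle between the x axis of p3_c and the x axis of bay2, either way round below 0.2 rad) or (x of p3_c in the frame of bay3 between -0.005 and 0.022 m and y of p3_c in the frame of bay3 between -0.005 and 0.005 m and z of p3_c in the frame of bay3 below 0.004 m and angle between p3_c's own z axis and vertical below 0.1 rad and angle between the x axis of p3_c and the x axis of bay3, either way round below 0.2 rad) or (x of p3_c in the frame of bay4 between -0.005 and 0.022 m and y of p3_c in the frame of bay4 between -0.005 and 0.005 m and z of p3_c in the frame of bay4 below 0.004 m and angle between p3_c's own z axis and vertical below 0.1 rad and angle between the x axis of p3_c and the x axis of bay4, either way round below 0.2 rad)) and ((x of p4_c in the frame of bay1 between -0.005 and 0.022 m and y of p4_c in the frame of bay1 between -0.005 and 0.005 m and z of p4_c in the frame of bay1 below 0.004 m and angle between p4_c's own z axis and vertical below 0.1 rad and angle between the x axis of p4_c and the x axis of bay1, either way round below 0.2 rad) or (x of p4_c in the frame of bay2 between -0.005 and 0.022 m and y of p4_c in the frame of bay2 between -0.005 and 0.005 m and z of p4_c in the frame of bay2 below 0.004 m and angle between p4_c's own z axis and vertical below 0.1 rad and angle between the x axis of p4_c and the x axis of bay2, either way round below 0.2 rad) or (x of p4_c in the frame of bay3 between -0.005 and 0.022 m and y of p4_c in the frame of bay3 between -0.005 and 0.005 m and z of p4_c in the frame of bay3 below 0.004 m and angle between p4_c's own z axis and vertical below 0.1 rad and angle between the x axis of p4_c and the x axis of bay3, either way round below 0.2 rad) or (x of p4_c in the frame of bay4 between -0.005 and 0.022 m and y of p4_c in the frame of bay4 between -0.005 and 0.005 m and z of p4_c in the frame of bay4 below 0.004 m and angle between p4_c's own z axis and vertical below 0.1 rad and angle between the x axis of p4_c and the x axis of bay4, either way round below 0.2 rad))), for 0.2 s.
3. the lever is flipped closed and the pad presses the stands (value of joint lever below 0.15 rad and value of joint pad above 0.0015 m), for 0.2 s.
At the end, for the whole second after the job is handed in: The lever is closed (under 0.15 rad), the nut is within 0.2 rad of its mark (1.57), the pad is compressed 1.5 to 7 mm, and every stand lies flat in a bay, home against the fence within 4 mm, centred between its stops within 5 mm and square within 0.08 rad (all of step 3 and value of joint nut between 1.37 and 1.77 rad and value of joint pad below 0.007 m and ((x of p1_c in the frame of bay1 between -0.004 and 0.004 m and y of p1_c in the frame of bay1 between -0.005 and 0.005 m and z of p1_c in the frame of bay1 below 0.004 m and angle between p1_c's own z axis and vertical below 0.1 rad and angle between the x axis of p1_c and the x axis of bay1, either way round below 0.08 rad) or (x of p1_c in the frame of bay2 between -0.004 and 0.004 m and y of p1_c in the frame of bay2 between -0.005 and 0.005 m and z of p1_c in the frame of bay2 below 0.004 m and angle between p1_c's own z axis and vertical below 0.1 rad and angle between the x axis of p1_c and the x axis of bay2, either way round below 0.08 rad) or (x of p1_c in the frame of bay3 between -0.004 and 0.004 m and y of p1_c in the frame of bay3 between -0.005 and 0.005 m and z of p1_c in the frame of bay3 below 0.004 m and angle between p1_c's own z axis and vertical below 0.1 rad and angle between the x axis of p1_c and the x axis of bay3, either way round below 0.08 rad) or (x of p1_c in the frame of bay4 between -0.004 and 0.004 m and y of p1_c in the frame of bay4 between -0.005 and 0.005 m and z of p1_c in the frame of bay4 below 0.004 m and angle between p1_c's own z axis and vertical below 0.1 rad and angle between the x axis of p1_c and the x axis of bay4, either way round below 0.08 rad)) and ((x of p2_c in the frame of bay1 between -0.004 and 0.004 m and y of p2_c in the frame of bay1 between -0.005 and 0.005 m and z of p2_c in the frame of bay1 below 0.004 m and angle between p2_c's own z axis and vertical below 0.1 rad and angle between the x axis of p2_c and the x axis of bay1, either way round below 0.08 rad) or (x of p2_c in the frame of bay2 between -0.004 and 0.004 m and y of p2_c in the frame of bay2 between -0.005 and 0.005 m and z of p2_c in the frame of bay2 below 0.004 m and angle between p2_c's own z axis and vertical below 0.1 rad and angle between the x axis of p2_c and the x axis of bay2, either way round below 0.08 rad) or (x of p2_c in the frame of bay3 between -0.004 and 0.004 m and y of p2_c in the frame of bay3 between -0.005 and 0.005 m and z of p2_c in the frame of bay3 below 0.004 m and angle between p2_c's own z axis and vertical below 0.1 rad and angle between the x axis of p2_c and the x axis of bay3, either way round below 0.08 rad) or (x of p2_c in the frame of bay4 between -0.004 and 0.004 m and y of p2_c in the frame of bay4 between -0.005 and 0.005 m and z of p2_c in the frame of bay4 below 0.004 m and angle between p2_c's own z axis and vertical below 0.1 rad and angle between the x axis of p2_c and the x axis of bay4, either way round below 0.08 rad)) and ((x of p3_c in the frame of bay1 between -0.004 and 0.004 m and y of p3_c in the frame of bay1 between -0.005 and 0.005 m and z of p3_c in the frame of bay1 below 0.004 m and angle between p3_c's own z axis and vertical below 0.1 rad and angle between the x axis of p3_c and the x axis of bay1, either way round below 0.08 rad) or (x of p3_c in the frame of bay2 between -0.004 and 0.004 m and y of p3_c in the frame of bay2 between -0.005 and 0.005 m and z of p3_c in the frame of bay2 below 0.004 m and angle between p3_c's own z axis and vertical below 0.1 rad and angle between the x axis of p3_c and the x axis of bay2, either way round below 0.08 rad) or (x of p3_c in the frame of bay3 between -0.004 and 0.004 m and y of p3_c in the frame of bay3 between -0.005 and 0.005 m and z of p3_c in the frame of bay3 below 0.004 m and angle between p3_c's own z axis and vertical below 0.1 rad and angle between the x axis of p3_c and the x axis of bay3, either way round below 0.08 rad) or (x of p3_c in the frame of bay4 between -0.004 and 0.004 m and y of p3_c in the frame of bay4 between -0.005 and 0.005 m and z of p3_c in the frame of bay4 below 0.004 m and angle between p3_c's own z axis and vertical below 0.1 rad and angle between the x axis of p3_c and the x axis of bay4, either way round below 0.08 rad)) and ((x of p4_c in the frame of bay1 between -0.004 and 0.004 m and y of p4_c in the frame of bay1 between -0.005 and 0.005 m and z of p4_c in the frame of bay1 below 0.004 m and angle between p4_c's own z axis and vertical below 0.1 rad and angle between the x axis of p4_c and the x axis of bay1, either way round below 0.08 rad) or (x of p4_c in the frame of bay2 between -0.004 and 0.004 m and y of p4_c in the frame of bay2 between -0.005 and 0.005 m and z of p4_c in the frame of bay2 below 0.004 m and angle between p4_c's own z axis and vertical below 0.1 rad and angle between the x axis of p4_c and the x axis of bay2, either way round below 0.08 rad) or (x of p4_c in the frame of bay3 between -0.004 and 0.004 m and y of p4_c in the frame of bay3 between -0.005 and 0.005 m and z of p4_c in the frame of bay3 below 0.004 m and angle between p4_c's own z axis and vertical below 0.1 rad and angle between the x axis of p4_c and the x axis of bay3, either way round below 0.08 rad) or (x of p4_c in the frame of bay4 between -0.004 and 0.004 m and y of p4_c in the frame of bay4 between -0.005 and 0.005 m and z of p4_c in the frame of bay4 below 0.004 m and angle between p4_c's own z axis and vertical below 0.1 rad and angle between the x axis of p4_c and the x axis of bay4, either way round below 0.08 rad))); the robot touches nothing.
It fails at once if one of the things that are not part of the job is shoved or knocked more than 5 cm (distance of any of offcut, cup, tape, brush, screwdriver, glue, tub from where it was at the start of the episode above 0.05 m).
Of p1, p2, p3, p4 only 2 to 4 are there at a start; the rules pass over those that are not, and their reading is None.
At some moment in a run one of p1, p2, p3, p4 may be knocked a few centimetres aside while the robot is not near it.
Once in a run the grip may slacken for a moment while it holds something.
It also fails if it takes over 210 s, if anything falls off the work surface, if the arm or the gripper's body presses on something with over 40 N, if the wrist force passes 120 N, or if a joint passes its speed limit or range.

ROBOT

A 6-joint arm with a two-finger parallel gripper is mounted at the origin on the work surface. World frame = base frame: x ahead of the robot, y to its left, z up, the work surface at z = 0. Lengths are in mm, angles in rad, forces in N, time in s.
With the tool pointing down it reaches from about 275 to 1000 mm from the base axis. Payload 8.4 kg.
Tool frame: the origin (TCP) lies at the very end of the fingers, on their centre line; the grasp point (between the pads) lies r.hold_point_z behind it (r.hold_point_z is the distance from the TCP to the grasp point, in mm); x points along the fingers, z is the direction in which the jaws open and shut, and the axes are right-handed (so a half turn about x gives the same grasp; the last joint's range is limited). The gripper opens to 85 mm and grips with 20 to 120 N. Pads are 22 mm wide; open, the fingers measure 114 mm over their backs; the gripper's body (76 mm by 85 mm) begins 54 mm behind the grasp point. The pads swing forward as they close: fully open they stand 13 mm farther back than shut.
Start: joints at [1.257, 0.353, 1.633, -0, 1.155, -0.002], TCP at [191.731, 594.867, 231.281] pointing down, gripper open.
Joint ranges: [-2.63, 2.63], [-0.92, 2.1], [0.06, 2.66], [-1.3, 4.44], [0, 2.69], [-3.02, 3.02]. Speed limits (rad/s): [2.22, 2.22, 2.79, 3.14, 3.14, 3.14].

INTERFACE

Orientations are given as [roll, pitch, yaw] about the fixed x, y, z axes, in that order (R = Rz(yaw) Ry(pitch) Rx(roll)).
In Python, from rig import r gives the robot as it stands.
- The arm moves only by the tool jog_arm, never from a script. Its argument "series" is a list of rows, each a list of 7 numbers: the turn, a rotation vector about the tool's x, y, z in degrees, then the shift along the tool's x, y, z in cm, then the opening, from 0 (shut) to 1 (fully open). In form: [[wx, wy, wz, tx, ty, tz, fingers], ...]. A call has 1 to 20 rows; each row shifts and turns the commanded pose from where the row before left it, along the tool's axes as they then stand; what a row does not reach is not made up. A row lasts 1/10 s, in which the tool goes at most 50 mm and 8.59 degrees, less where a joint would pass 70% of its speed; a pose out of reach is approached as far as the arm can. A call with a gripper value outside its range is refused whole. The fingers move at their own pace and stop on an object; "force" is the grip in N (left out, the last holds). Time passes only in rows, so rows that do not move let the fingers close. It gives the time, the measured TCP pose, the force and the opening at its end, in the units of the state.
- r.sense(): the state, without advancing time (a new reading comes with each control period).
- r.grab_frame(name): name is "scene" or "top"; returns (picture, depth): 400x640x3 uint8, red, green, blue; 400x640 float32, mm along the optical axis (not along the pixel's ray), 0 where there is no reading.
- r.get_calibration(name): a dict with "mtx" (3x3 intrinsics, pixels), "dist" ([k1, k2, p1, p2, k3] as OpenCV has them; the pictures are not rectified), "position" and "rotation" of the camera in the world. Camera axes: x right, y down, z forward; pixel columns grow to the right and rows downward; lengths in mm; the calibration is good to about 2 mm. A picture is of the moment at which its call begins. get_calibration takes no time and is no camera call.
- r.sign_off(): hands the job in, once; it reports no verdict.
The state is a dict: "clock": time; "qpos": joint angles; "qvel": joint speeds; "joint_efforts": joint torques, N m; "eef_pos": TCP position; "tcp_rot": TCP orientation; "contact_force": force on the tool from outside, world axes, zero at the start; "wrist_torque": the same for the moment, N m; "opening": opening from 0.0 (shut) to 1.0 (fully open).
Only numpy, scipy, OpenCV 4.12 (cv2) and the standard library are available. Lean on these libraries where they do the work, as an engineer would, in place of code of your own. Each camera call takes 0.05 s, during which the arm holds its last target.

## Working session

There is one attempt and no reset: what is moved stays moved. The work goes in short steps, Python scripts to look and compute and a tool call to move; the robot and the scene stay as the last step left them, time stands still between calls to the robot, and variables do not carry over. Pictures are saved under pics/ and viewed, and the job is handed in when it is done.

Besides the shell and the picture viewer there is one more tool, called after "Request:" by a JSON object that holds its "op" and its "data". jog_arm: Moves the arm, as the interface text tells. Its arguments: {"type":"object","properties":{"series":{"type":"array"},"force":{"type":"number"}},"required":["series"]}

```bash
ls; mkdir -p pics
python3 - <<'E'
from rig import r
import cv2,numpy as np
print(r.sense(), r.hold_point_z)
for n in("scene","top"):
    p,d=r.grab_frame(n); cv2.imwrite(f"pics/{n}0.png",p[:,:,::-1]); np.save(f"{n}0.npy",d)
    print(r.get_calibration(n))
E
```

```text
pics
{'clock': 0.0, 'qpos': array([ 1.25662781e+00,  3.53654753e-01,  1.63415946e+00,  1.11876765e-05,
        1.15518886e+00, -2.35129744e-03]), 'qvel': array([ 0.00136777,  0.00210441, -0.00040747,  0.00060889,  0.00136279,
        0.00073504]), 'joint_efforts': array([ 2.05238146e-03, -6.05244756e+01, -3.42078638e+01,  1.79109074e-04,
        9.18795413e-03,  6.14185115e-05]), 'eef_pos': array([191.55987808, 594.40743339, 230.54671994]), 'tcp_rot': array([ 3.13198908,  1.56938587, -1.89222165]), 'contact_force': array([ 0.75560559, -0.84050827, -0.48397149]), 'wrist_torque': array([0.01620637, 0.03481517, 0.017087  ]), 'opening': 1.0027630790717872} 18.700000000000003
{'mtx': array([[436.37273097,   0.        , 321.18279471],
       [  0.        , 436.37273097, 196.91343124],
       [  0.        ,   0.        ,   1.        ]]), 'dist': array([-0.1212139,  0.       ,  0.       ,  0.       ,  0.       ]), 'position': array([1535.94511707,  -10.3928652 , 1355.16623161]), 'rotation': array([-2.49330054, -0.00822797,  1.5701595 ])}
{'mtx': array([[424.20417517,   0.        , 325.17180115],
       [  0.        , 424.20417517, 199.37583009],
       [  0.        ,   0.        ,   1.        ]]), 'dist': array([-0.07797362,  0.        ,  0.        ,  0.        ,  0.        ]), 'position': array([ 380.04261414,   21.12326608, 1284.86398245]), 'rotation': array([-2.9559635 , -0.02379769, -1.56405027])}
```

View pics/top0.png

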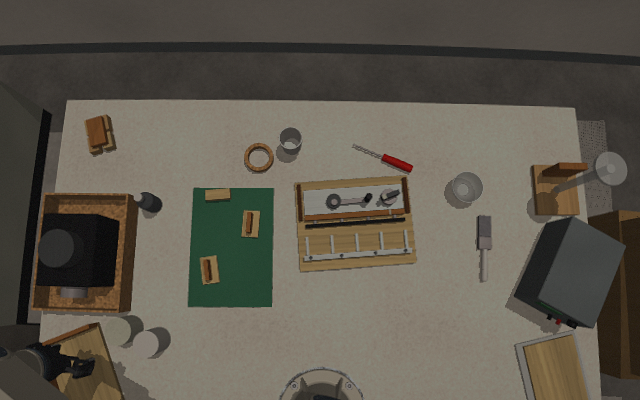

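View pics/scene0.png

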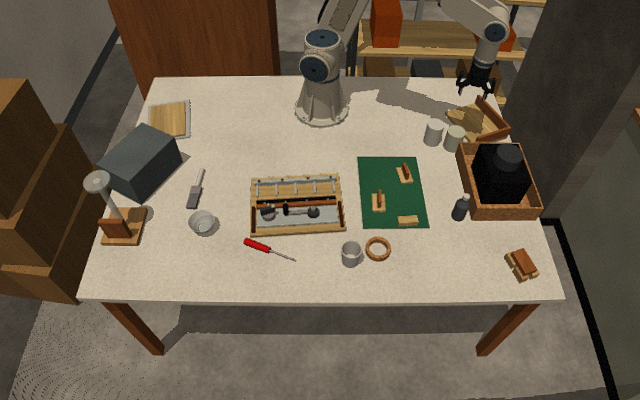

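The top view shows two stands on the mat, near px (250,223) and (209,269), and the offcut at (217,195). The jig is around (355,223). Next I'll enlarge these areas.

```bash
cat > h.py <<'E'
import cv2,numpy as np
from rig import r
from scipy.spatial.transform import Rotation as Ro
C={}
def cal(n):
    if n not in C:
        c=r.get_calibration(n); rv=np.array(c['rotation'])
        C[n]=(c['mtx'],c['dist'],np.array(c['position']),Ro.from_euler('xyz',rv).as_matrix())
    return C[n]
def pz(n,uv,z):
    "pixels -> world at height z"
    K,D,p,R=cal(n)
    q=cv2.undistortPoints(np.array(uv,float).reshape(-1,1,2),K,D)[:,0]
    d=np.c_[q,np.ones(len(q))]@R.T
    return p+d*((np.asarray(z)-p[2])/d[:,2])[:,None]
def px(n,X):
    K,D,p,R=cal(n)
    X=(np.array(X,float).reshape(-1,3)-p)@R
    return cv2.projectPoints(X.reshape(-1,1,3),np.zeros(3),np.zeros(3),K,D)[0][:,0]
def pd(n,uv,d):
    K,D,p,R=cal(n)
    uv=np.array(uv,float).reshape(-1,2)
    q=cv2.undistortPoints(uv.reshape(-1,1,2),K,D)[:,0]
    zz=d[uv[:,1].round().astype(int),uv[:,0].round().astype(int)]
    return p+(np.c_[q,np.ones(len(q))]*zz[:,None])@R.T
def crop(src,x0,y0,x1,y1,s,out):
    im=cv2.imread(src) if isinstance(src,str) else src[:,:,::-1]
    cv2.imwrite(out,cv2.resize(im[y0:y1,x0:x1],None,fx=s,fy=s,interpolation=cv2.INTER_CUBIC))
E
python3 - <<'E'
from h import *
crop("pics/top0.png",290,170,425,275,5.9,"pics/a.png")
crop("pics/top0.png",185,180,285,280,6,"pics/b.png")
d=np.load("top0.npy")
uv=[[100,350],[150,180],[230,290],[250,222],[209,268],[320,260],[345,190],[450,250]]
print(pd("top",uv,d).round(1))
print(px("top",[[0,0,0]]),px("scene",[[0,0,0]]))
E
```

```text
[[ 164.5  646.7   13.2]
 [ 676.5  538.7    2.1]
 [ 344.6  272.7    1.5]
 [ 541.9  212.6   53.1]
 [ 407.7  330.2   34.9]
 [ 435.3    6.7   16.4]
 [ 645.6  -67.    29.4]
 [ 468.2 -390.6    1.3]]
[[320.98408572 412.17326779]] [[320.80740648 109.1007669 ]]
```

View pics/a.png

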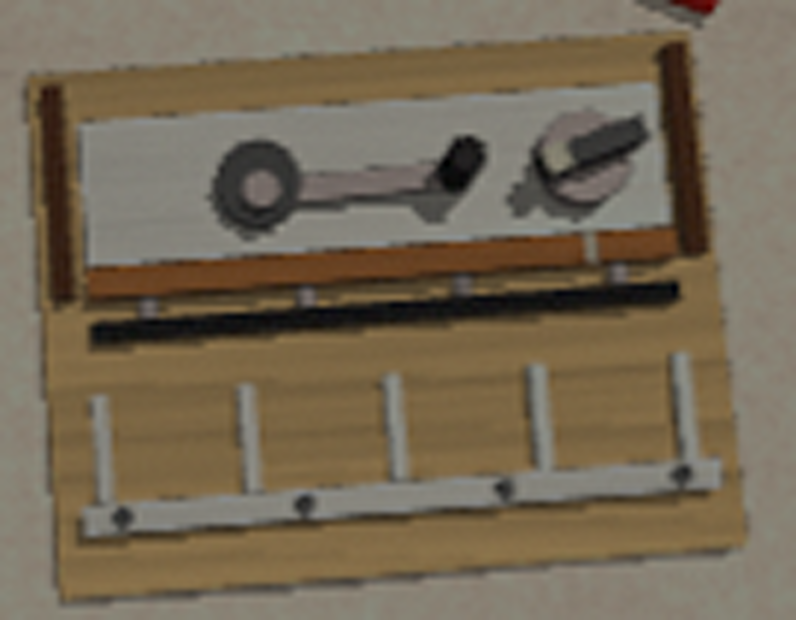

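View pics/b.png

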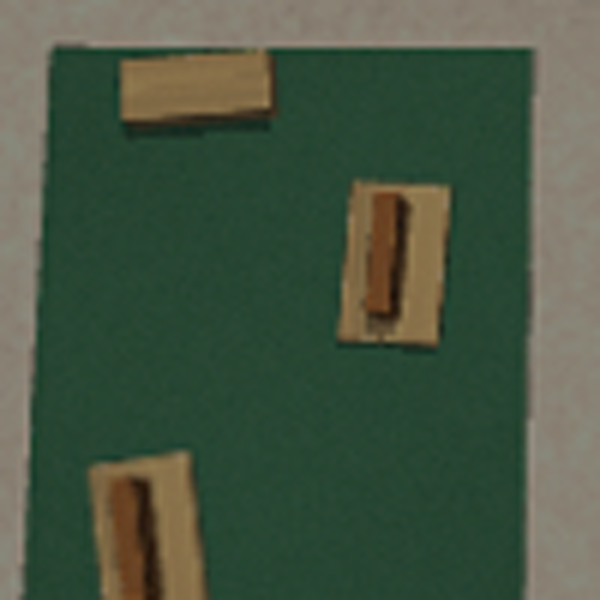

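Run:
```python
from h import *
f=lambda c:np.array(c,float)/5.9+np.array([290,170])-0.4
print("board",pz("top",f([[28,75],[688,35],[745,548],[62,602]]),18).round(1))
print("stops",pz("top",f([[99,397],[246,384],[391,374],[537,364],[681,352]]),28).round(1))
print("fence top front corners",pz("top",f([[82,508],[719,458]]),40).round(1))
print("fence top back corners",pz("top",f([[84,536],[722,486]]),40).round(1))
print("padends top",pz("top",f([[92,325],[678,285]]),42).round(1))
print("grip",pz("top",f([[466,152]]),93).round(1),"pivot disc",pz("top",f([[262,186]]),[60]))
print("nut w,d ends",pz("top",f([[556,158],[640,128]]),86).round(1))
crop("pics/scene0.png",240,165,355,245,6.9,"pics/c.png")
g=lambda c:np.array(c,float)/6+np.array([185,180])-0.4
print("A foot",pz("top",g([[355,180],[452,186],[438,346],[338,341]]),15).round(1))
print("A fin",pz("top",g([[373,191],[398,193],[391,316],[365,314]]),55).round(1))
crop("pics/top0.png",190,245,235,295,12,"pics/d.png")
```

```text
board [[ 670.3   87.2   18. ]
 [ 696.1 -257.9   18. ]
 [ 429.4 -279.7   18. ]
 [ 400.6   65.    18. ]]
stops [[ 502.5   47.8   28. ]
 [ 509.8  -26.1   28. ]
 [ 515.5  -99.4   28. ]
 [ 521.2 -173.6   28. ]
 [ 527.8 -247.3   28. ]]
fence top front corners [[ 446.3   55.1   40. ]
 [ 473.2 -262.6   40. ]]
fence top back corners [[ 432.6   53.9   40. ]
 [ 459.3 -263.8   40. ]]
padends top [[ 537.2   51.5   42. ]
 [ 560.2 -243.7   42. ]]
grip [[ 617.2 -130.5   93. ]] pivot disc [[605.37881446 -32.47727056  60.        ]]
nut w,d ends [[ 616.2 -175.7   86. ]
 [ 631.7 -217.6   86. ]]
A foot [[584.5 238.8  15. ]
 [582.  189.7  15. ]
 [501.1 194.   15. ]
 [503.1 244.   15. ]]
A fin [[572.7 222.9  55. ]
 [571.9 210.7  55. ]
 [511.6 211.8  55. ]
 [512.4 224.5  55. ]]
```

View pics/c.png

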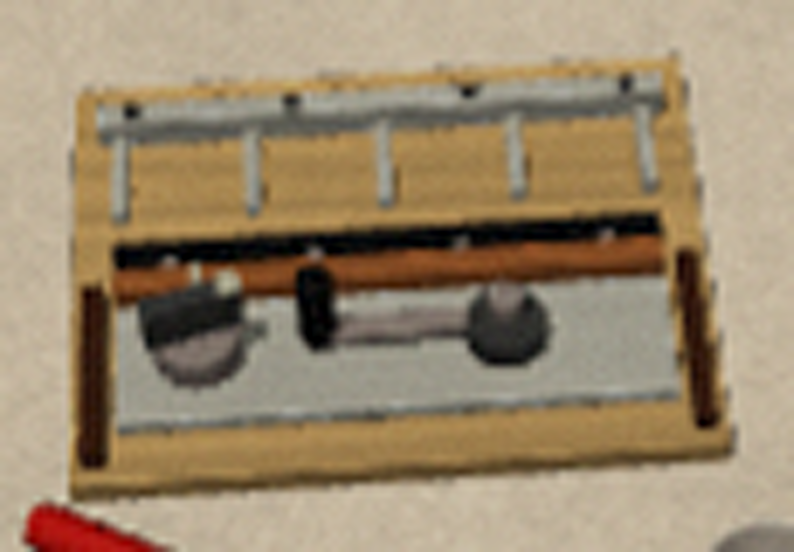

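View pics/d.png

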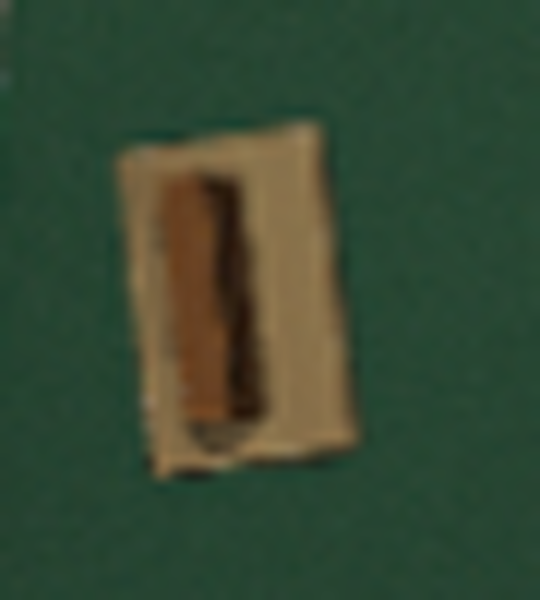

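```bash
cat >> h.py <<'E'
YAW=0.085; EX=np.array([np.cos(YAW),np.sin(YAW)]); EY=np.array([-np.sin(YAW),np.cos(YAW)])
O=534.3*EX-143.1*EY
def J(x,y): return O+x*EX+y*EY
def inJ(p): p=np.array(p)[...,:2]-O; return np.stack([p@EX,p@EY],-1)
def tool():
    s=r.sense(); R=Ro.from_euler('xyz',s['tcp_rot']).as_matrix(); return s,R
def plan(xyz,jaw):
    """to put TCP at xyz, tool down, tool z axis (jaw dir) at world angle jaw mod pi"""
    s,R=tool(); 
    best=None
    for a in (jaw,jaw+np.pi):
        z=np.array([np.cos(a),np.sin(a),0]); x=np.array([0,0,-1.]); T=np.c_[x,np.cross(z,x),z]
        w=Ro.from_matrix(R.T@T).as_rotvec(degrees=True)
        q6=s['qpos'][5]
        if best is None or np.linalg.norm(w)<np.linalg.norm(best[0]): best=(w,T)
    w,T=best; d=np.array(xyz)-s['eef_pos']
    print("t",s['clock'],"tcp",s['eef_pos'].round(1),"F",s['contact_force'].round(1),"open",round(s['opening'],3),"q",s['qpos'].round(2))
    print("rotvec",w.round(2),"| shift cm (tool axes now)",(R.T@d/10).round(2),"| (tool axes after turn)",(T.T@d/10).round(2))
    print("tool y",R[:,1].round(3),"tool z",R[:,2].round(3))
E
python3 - <<'E'
from h import *
f=lambda c:np.array(c,float)/12+np.array([190,245])-0.45
a=pz("top",f([[118,150],[322,122],[357,440],[155,475]]),15);b=pz("top",f([[168,180],[205,178],[225,415],[185,418]]),55)
print(a.round(1),a.mean(0));print(b.round(1),b.mean(0))
h=lambda c:np.array(c,float)/6.9+np.array([240,165])-0.43
print("scene: grip top",pz("scene",h([[314,276]]),93),"nut ends",pz("scene",h([[228,283],[145,305]]),86))
print("fence", pz("scene",h([[98,133],[664,97]]),38), "stops",pz("scene",h([[121,215],[254,210],[387,203],[517,195],[650,186]]),28))
gp=np.array([617.2,-130.5]); print("grip J",inJ(gp),"pivot J",inJ([605.4,-32.5]))
print(J(69,-39),J(69,61))
plan([617.2,-130.5,130],YAW)
E
```

```text
[[440.  365.6  15. ]
 [447.6 315.1  15. ]
 [370.  302.8  15. ]
 [360.8 352.2  15. ]] [404.62281376 333.90034341  15.        ]
[[431.2 342.3  55. ]
 [431.8 333.4  55. ]
 [375.7 325.7  55. ]
 [374.9 335.3  55. ]] [403.39142733 334.14835206  55.        ]
scene: grip top [[ 614.93405554 -128.72525848   93.        ]] nut ends [[ 614.60608612 -174.03221574   86.        ]
 [ 628.96767371 -216.24621829   86.        ]]
fence [[ 475.99591524 -260.46553226   38.        ]
 [ 448.04741549   58.35569328   38.        ]] stops [[ 526.25954583 -244.10444329   28.        ]
 [ 522.36395749 -170.38248423   28.        ]
 [ 517.05921649  -96.70185781   28.        ]
 [ 511.03706574  -24.50806248   28.        ]
 [ 504.2610275    49.69838385   28.        ]]
grip J [ 69.5925595  -39.32770235] pivot J [66.15513425 59.32027841]
[ 616.58175867 -130.22378769] [608.09199039 -30.58482024]
t 0.1 tcp [191.6 594.5 230.6] F [ 1.   0.3 -0.5] open 1.001 q [ 1.26  0.35  1.63 -0.    1.16 -0.  ]
rotvec [ 6.727e+01 -6.000e-02  4.000e-02] | shift cm (tool axes now) [ 10.13 -62.75 -55.93] | (tool axes after turn) [ 10.06 -75.85  36.25]
tool y [-0.952  0.307 -0.   ] tool z [ 0.307  0.952 -0.001]
```

Request:
{"op": "jog_arm", "data": {"series": [[0, 0, 0, 0, -3.14, -2.8, 0.6], [0, 0, 0, 0, -3.14, -2.8, 0.6], [0, 0, 0, 0, -3.14, -2.8, 0.6], [0, 0, 0, 0, -3.14, -2.8, 0.6], [0, 0, 0, 0, -3.14, -2.8, 0.6], [0, 0, 0, 0, -3.14, -2.8, 0.6], [0, 0, 0, 0, -3.14, -2.8, 0.6], [0, 0, 0, 0, -3.14, -2.8, 0.6], [0, 0, 0, 0, -3.14, -2.8, 0.6], [0, 0, 0, 0, -3.14, -2.8, 0.6], [0, 0, 0, 0, -3.14, -2.8, 0.6], [0, 0, 0, 0, -3.14, -2.8, 0.6], [0, 0, 0, 0, -3.14, -2.8, 0.6], [0, 0, 0, 0, -3.14, -2.8, 0.6], [0, 0, 0, 0, -3.14, -2.8, 0.6], [0, 0, 0, 0, -3.14, -2.8, 0.6], [0, 0, 0, 0, -3.14, -2.8, 0.6], [0, 0, 0, 0, -3.14, -2.8, 0.6], [0, 0, 0, 0, -3.14, -2.8, 0.6], [0, 0, 0, 0, -3.14, -2.8, 0.6]], "force": 25}}

```text
clock: 2.1
eef_pos: [618.1, -132.4, 230.9]
tcp_rot: [1.559, 1.57, 2.818]
contact_force: [1.3, 0.4, 0.1]
opening: 0.601
```

Request:
{"op": "jog_arm", "data": {"series": [[8.41, 0, 0, 0, 0, 0, 0.6], [8.41, 0, 0, 0, 0, 0, 0.6], [8.41, 0, 0, 0, 0, 0, 0.6], [8.41, 0, 0, 0, 0, 0, 0.6], [8.41, 0, 0, 0, 0, 0, 0.6], [8.41, 0, 0, 0, 0, 0, 0.6], [8.41, 0, 0, 0, 0, 0, 0.6], [8.41, 0, 0, 0, 0, 0, 0.6], [0, 0, 0, 0, 0, 0, 0.6], [0, 0, 0, 0, 0, 0, 0.6]]}}

```text
clock: 3.1
eef_pos: [617.5, -130.8, 231.0]
tcp_rot: [2.888, 1.57, 2.977]
contact_force: [-0.2, 0.0, -0.1]
opening: 0.605
```

```bash
sed -i 's/^O=534.3\*EX-143.1\*EY/O=535\*EX-142\*EY/' h.py
python3 - <<'E'
from h import *
plan([616.2,-129.8,58],YAW)
p,d=r.grab_frame("top"); cv2.imwrite("pics/t1.png",p[:,:,::-1]); crop(p,290,170,425,275,5.9,"pics/t1c.png")
E
```

```text
t 3.1 tcp [ 617.5 -130.8  231. ] F [-0.2  0.  -0.1] open 0.605 q [-0.21  0.36  1.62 -0.    1.16 -0.3 ]
rotvec [ 0.24 -0.03 -0.01] | shift cm (tool axes now) [17.3   0.1  -0.11] | (tool axes after turn) [17.3   0.11 -0.12]
tool y [-0.089  0.996  0.   ] tool z [ 0.996  0.089 -0.001]
```

View pics/t1c.png

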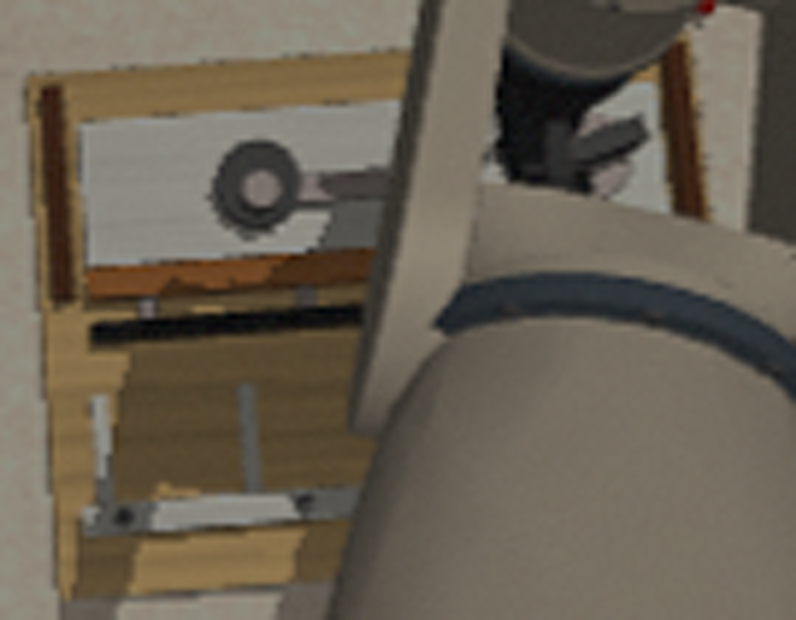

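The arm hides the post from the top camera, but the positions agree across both cameras. I'll go down over the post and grip it.

Request:
{"op": "jog_arm", "data": {"series": [[0, 0, 0, 3.0, 0, 0, 0.6], [0, 0, 0, 3.0, 0, 0, 0.6], [0, 0, 0, 3.0, 0, 0, 0.6], [0, 0, 0, 3.0, 0.1, -0.1, 0.6], [0, 0, 0, 2.0, 0, 0, 0.6], [0, 0, 0, 1.5, 0, 0, 0.6], [0, 0, 0, 1.0, 0, 0, 0.6], [0, 0, 0, 0.8, 0, 0, 0.6], [0, 0, 0, 0, 0, 0, 0.6]]}}

```text
clock: 4.05
eef_pos: [616.4, -129.8, 57.8]
tcp_rot: [2.861, 1.57, 2.947]
contact_force: [-0.2, 0.3, 0.4]
opening: 0.594
```

Run:
```python
from h import *
plan([616.2,-129.8,58],YAW)
p,d=r.grab_frame("scene"); crop(p,240,150,355,240,6.9,"pics/t2c.png")
```

```text
t 4.05 tcp [ 616.4 -129.8   57.8] F [-0.2  0.3  0.4] open 0.594 q [-0.21  0.56  1.74 -0.    0.84 -0.3 ]
rotvec [ 0.01 -0.04 -0.01] | shift cm (tool axes now) [-0.02  0.01 -0.02] | (tool axes after turn) [-0.02  0.01 -0.02]
tool y [-0.085  0.996  0.   ] tool z [ 0.996  0.085 -0.001]
```

View pics/t2c.png

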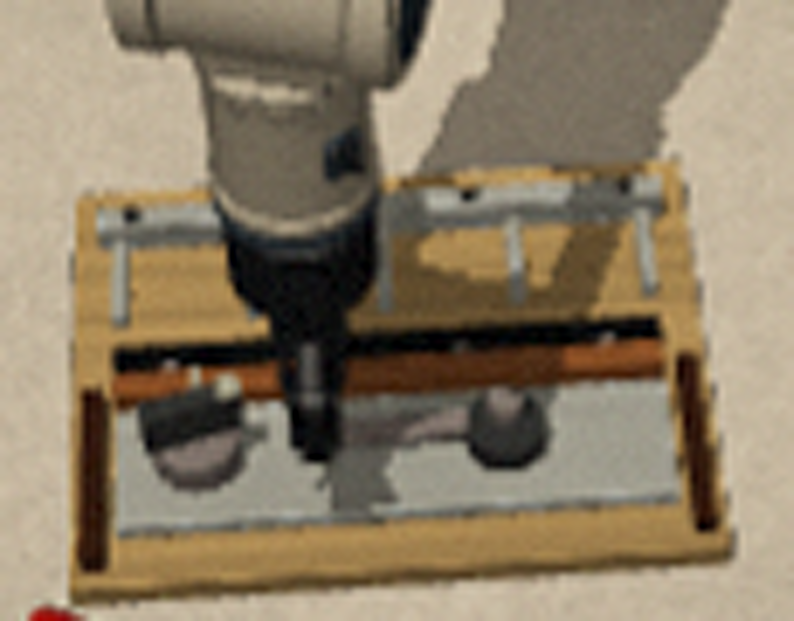

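The fingers stand around the post, at about crop px (315,400). Closing now.

Request:
{"op": "jog_arm", "data": {"series": [[0, 0, 0, 0, 0, 0, 0], [0, 0, 0, 0, 0, 0, 0], [0, 0, 0, 0, 0, 0, 0], [0, 0, 0, 0, 0, 0, 0], [0, 0, 0, 0, 0, 0, 0], [0, 0, 0, 0, 0, 0, 0]], "force": 25}}

```text
clock: 4.7
eef_pos: [617.1, -130.0, 59.1]
tcp_rot: [-0.347, 1.57, -0.262]
contact_force: [0.1, 0.3, 5.8]
opening: 0.226
```

Request:
{"op": "jog_arm", "data": {"series": [[-5, 0, 0, 0, 0.038, 0.871, 0], [-5, 0, 0, 0, 0.038, 0.871, 0], [-5, 0, 0, 0, 0.038, 0.871, 0], [-5, 0, 0, 0, 0.038, 0.871, 0], [0, 0, 0, 0, 0, 0, 0]]}}

```text
clock: 5.2
eef_pos: [650.9, -119.7, 59.0]
tcp_rot: [0.848, 1.57, 1.285]
contact_force: [-2.8, 6.1, 9.1]
opening: 0.224
```

Run:
```python
from h import *
s,R=tool()
piv=np.array([616.4,-129.8])+100*EY
a=np.radians(20)
print(s['eef_pos'],"want",piv+100*(np.sin(a)*EX-np.cos(a)*EY),s['contact_force'],s['opening'],np.arctan2(R[1,2],R[0,2])-YAW)
```

```text
[ 650.8720154 -119.7263721   59.0322976] want [ 649.96653825 -120.88736324] [-2.81580875  6.10682937  9.08569237] 0.2242499076984134 0.35212310448746054
```

Request:
{"op": "jog_arm", "data": {"series": [[-5, 0, 0, 0, 0.038, 0.871, 0], [-5, 0, 0, 0, 0.038, 0.871, 0], [-5, 0, 0, 0, 0.038, 0.871, 0], [-5, 0, 0, 0, 0.038, 0.871, 0], [-5, 0, 0, 0, 0.038, 0.871, 0], [-5, 0, 0, 0, 0.038, 0.871, 0], [-5, 0, 0, 0, 0.038, 0.871, 0]]}}

```text
clock: 5.9
eef_pos: [692.5, -78.9, 58.9]
tcp_rot: [1.7, 1.566, 2.748]
contact_force: [-12.6, 6.4, 14.4]
opening: 0.227
```

Request:
{"op": "jog_arm", "data": {"series": [[-5, 0, 0, 0, 0.038, 0.871, 0], [-5, 0, 0, 0, 0.038, 0.871, 0], [-5, 0, 0, 0, 0.038, 0.871, 0], [-5, 0, 0, 0, 0.038, 0.871, 0], [-5, 0, 0, 0, 0.038, 0.871, 0], [-5, 0, 0, 0, 0.038, 0.871, 0], [-5, 0, 0, 0, 0.038, 0.871, 0], [0, 0, 0, 0, 0, 0, 0], [0, 0, 0, 0, 0, 0, 0], [0, 0, 0, 0, 0, 0, 0]]}}

```text
clock: 6.9
eef_pos: [704.1, -21.5, 58.8]
tcp_rot: [1.423, 1.563, 3.078]
contact_force: [-16.4, 0.9, 16.6]
opening: 0.231
```

Run:
```python
from h import *
s,R=tool()
piv=np.array([616.4,-129.8])+100*EY
a=np.radians(90)
print(s['eef_pos'],"want",piv+100*(np.sin(a)*EX-np.cos(a)*EY),s['contact_force'],s['opening'],np.arctan2(R[1,2],R[0,2])-YAW)
v=s['eef_pos'][:2]-piv; print("lever angle est",np.arctan2(v@EX,-v@EY),np.hypot(*v))
```

```text
[704.07280884 -21.49247093  58.79640263] want [707.54919917 -21.67126427] [-16.44751648   0.8680201   16.58308192] 0.23073692147548672 1.5705226499631086
lever angle est 1.575698190765541 96.55249970236154
```

Request:
{"op": "jog_arm", "data": {"series": [[0, 0, 0, 0, 0, 0, 0.6], [0, 0, 0, 0, 0, 0, 0.6], [0, 0, 0, 0, 0, 0, 0.6], [0, 0, 0, 0, 0, 0, 0.6], [0, 0, 0, -2, 0, 0, 0.6], [0, 0, 0, -4, 0, 0, 0.6], [0, 0, 0, -5, 0, 0, 0.6], [0, 0, 0, -5, 0, 0, 0.6], [0, 0, 0, 0, 0, 0, 0.6]]}}

```text
clock: 7.8
eef_pos: [712.0, -22.0, 226.8]
tcp_rot: [-1.688, 1.558, -0.033]
contact_force: [1.2, 0.3, -0.0]
opening: 0.599
```

Run:
```python
from h import *
plan([330,-330,240],YAW+1.57)
```

```text
t 7.8 tcp [712.  -22.  226.8] F [ 1.2  0.3 -0. ] open 0.599 q [-0.03  0.49  1.44  0.    1.2  -1.69]
rotvec [ 0.03 -0.08  0.72] | shift cm (tool axes now) [ -1.79  40.65 -27.46] | (tool axes after turn) [ -1.32  40.65 -27.48]
tool y [-0.996 -0.085 -0.013] tool z [-0.085  0.996 -0.001]
```

Request:
{"op": "jog_arm", "data": {"series": [[0, 0, 0.7, -0.1, 4.0, -2.7, 0.6], [0, 0, 0, -0.1, 4.0, -2.7, 0.6], [0, 0, 0, -0.1, 4.0, -2.7, 0.6], [0, 0, 0, -0.1, 4.0, -2.7, 0.6], [0, 0, 0, -0.1, 4.0, -2.7, 0.6], [0, 0, 0, -0.1, 4.0, -2.7, 0.6], [0, 0, 0, -0.1, 4.0, -2.7, 0.6], [0, 0, 0, -0.1, 4.0, -2.7, 0.6], [0, 0, 0, -0.1, 4.0, -2.7, 0.6], [0, 0, 0, -0.1, 4.0, -2.7, 0.6], [0, 0, 0, 0, 0, 0, 0.6]]}}

```text
clock: 8.9
eef_pos: [328.3, -327.4, 232.6]
tcp_rot: [1.648, 1.557, -2.985]
contact_force: [-0.4, -0.0, -0.3]
opening: 0.601
```

Run:
```python
from h import *
p,d=r.grab_frame("top"); cv2.imwrite("pics/t3.png",p[:,:,::-1]);crop(p,185,165,425,285,3.3,"pics/t3c.png")
crop(p,290,140,425,275,5.9,"pics/t3d.png")
print(r.sense()['clock'],r.sense()['eef_pos'])
```

```text
8.95 [ 330.20041591 -326.22919877  232.61333591]
```

View pics/t3c.png

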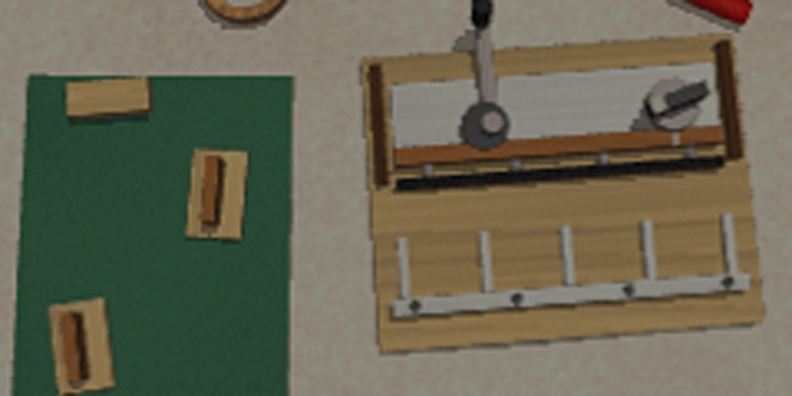

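View pics/t3d.png

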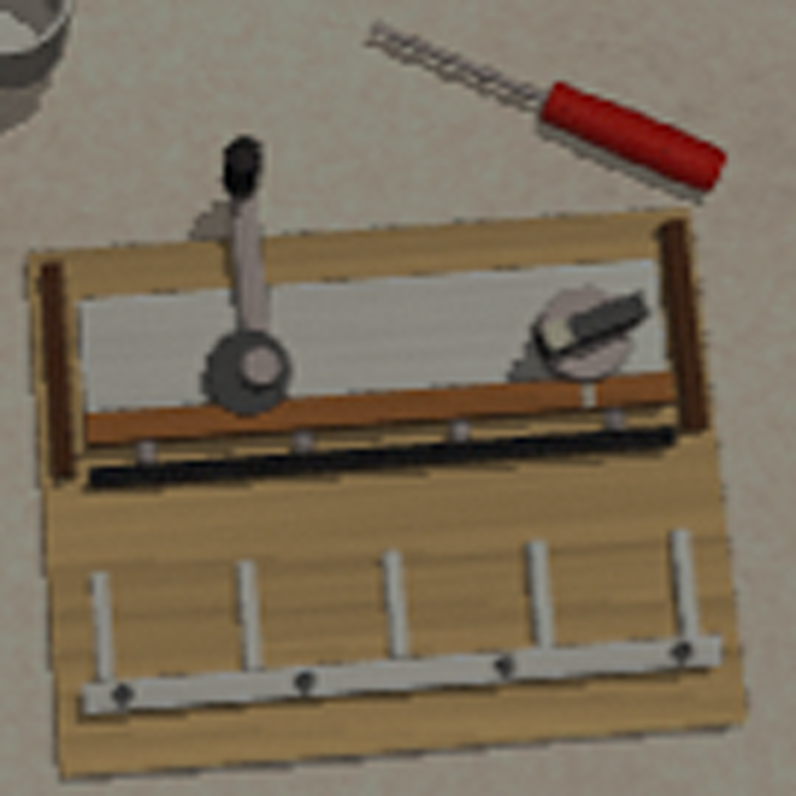

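Run:
```python
from h import *
crop("pics/t3.png",372,180,412,212,18,"pics/n.png")
f=lambda c:np.array(c,float)/5.9+np.array([290,140])-0.42
print("lever post top",pz("top",f([[240,152]]),93), "disc",pz("top",f([[246,370]]),60))
```

```text
lever post top [[704.89527121 -19.83814542  93.        ]] disc [[601.80773696 -24.46021787  60.        ]]
```

View pics/n.png

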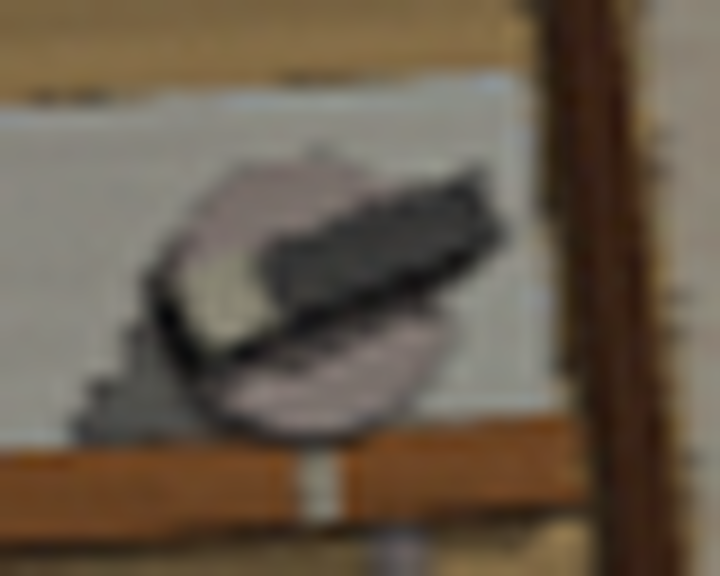

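Run:
```python
from h import *
f=lambda c:np.array(c,float)/18+np.array([372,180])-0.47
q=pz("top",f([[175,275],[215,345],[500,230],[475,170]]),86); print(q.round(1))
c=q.mean(0); w=(q[0]+q[1])/2-(q[2]+q[3])/2; print("centre",c,"len",np.linalg.norm(w),"J",inJ(c))
a=np.arctan2(w[1],w[0]); print("bar world",a,"nut",a-YAW-np.pi/2)
e1=q[0]-q[3];e2=q[1]-q[2];print([np.arctan2(e[1],e[0])-YAW-np.pi/2 for e in(e1,e2)])
m=pz("top",f([[320,490]]),40);print("mark J",inJ(m))
plan([c[0],c[1],140],a-np.pi/2)
plan([c[0],c[1],140],YAW+0.3)
```

```text
[[ 620.7 -168.2   86. ]
 [ 609.3 -174.5   86. ]
 [ 628.7 -221.1   86. ]
 [ 638.6 -217.3   86. ]]
centre [ 624.3369755 -195.2940915   86.       ] len 51.393581811574606 J [  70.50289997 -105.59377877]
bar world 1.9420901326300315 nut 0.286293805835135
[np.float64(0.2640899407959707), np.float64(0.309252075252735)]
mark J [[  39.71855835 -106.79613901]]
t 8.95 tcp [ 330.2 -326.2  232.6] F [ 0.5 -0.1 -0.1] open 0.601 q [-0.78  0.1   1.96 -0.01  1.09 -2.42]
rotvec [73.31 -0.46 -0.59] | shift cm (tool axes now) [  8.89 -30.48  10.7 ] | (tool axes after turn) [ 9.26  1.53 32.16]
tool y [-0.997 -0.08   0.012] tool z [-0.08   0.997 -0.   ]
t 8.95 tcp [ 330.2 -326.2  232.6] F [ 0.5 -0.1 -0.1] open 0.601 q [-0.78  0.1   1.96 -0.01  1.09 -2.42]
rotvec [72.53 -0.46 -0.59] | shift cm (tool axes now) [  8.89 -30.48  10.7 ] | (tool axes after turn) [ 9.26  1.09 32.18]
tool y [-0.997 -0.08   0.012] tool z [-0.08   0.997 -0.   ]
```

Request:
{"op": "jog_arm", "data": {"series": [[0, 0, 0, 1.1, -3.8, 1.34, 0.45], [0, 0, 0, 1.1, -3.8, 1.34, 0.45], [0, 0, 0, 1.1, -3.8, 1.34, 0.45], [0, 0, 0, 1.1, -3.8, 1.34, 0.45], [0, 0, 0, 1.1, -3.8, 1.34, 0.45], [0, 0, 0, 1.1, -3.8, 1.34, 0.45], [0, 0, 0, 1.1, -3.8, 1.34, 0.45], [0, 0, 0, 1.1, -3.8, 1.34, 0.45], [8.2, 0, 0, 0, 0, 0, 0.45], [8.1, 0, 0, 0, 0, 0, 0.45], [8.1, 0, 0, 0, 0, 0, 0.45], [8.1, 0, 0, 0, 0, 0, 0.45], [8.1, 0, 0, 0, 0, 0, 0.45], [8.1, 0, 0, 0, 0, 0, 0.45], [8.1, 0, 0, 0, 0, 0, 0.45], [8.1, 0, 0, 0, 0, 0, 0.45], [8.1, 0, 0, 0, 0, 0, 0.45], [0, 0, 0, 0, 0, 0, 0.45]]}}

```text
clock: 10.75
eef_pos: [625.4, -190.8, 140.4]
tcp_rot: [2.811, 1.558, -3.092]
contact_force: [-0.2, 0.5, -0.3]
opening: 0.452
```

Run:
```python
from h import *
plan([623.8,-194.6,61],YAW+.286)
```

```text
t 10.75 tcp [ 625.4 -190.8  140.4] F [-0.2  0.5 -0.3] open 0.452 q [-0.3   0.49  1.63 -0.    1.03 -0.67]
rotvec [ 0.55 -0.68 -0.23] | shift cm (tool axes now) [ 7.94 -0.33 -0.2 ] | (tool axes after turn) [ 7.94 -0.3  -0.29]
tool y [-0.371  0.928  0.004] tool z [ 0.928  0.371 -0.012]
```

Request:
{"op": "jog_arm", "data": {"series": [[0.5, -0.7, -0.2, 2.0, -0.3, -0.2, 0.45], [0, 0, 0, 2.0, 0, -0.05, 0.45], [0, 0, 0, 1.5, 0, 0, 0.45], [0, 0, 0, 1.3, 0, 0, 0.45], [0, 0, 0, 0.7, 0, 0, 0.45], [0, 0, 0, 0.4, 0, 0, 0.45], [0, 0, 0, 0, 0, 0, 0.45]]}}

```text
clock: 11.45
eef_pos: [623.5, -195.9, 61.7]
tcp_rot: [0.674, 1.57, 1.047]
contact_force: [-0.1, -0.5, 0.0]
opening: 0.447
```

Run:
```python
from h import *
plan([623.8,-194.6,61],YAW+.286)
p,d=r.grab_frame("scene"); crop(p,240,150,310,220,8,"pics/n2.png")
```

```text
t 11.45 tcp [ 623.5 -195.9   61.7] F [-0.1 -0.5  0. ] open 0.447 q [-0.31  0.58  1.69  0.    0.87 -0.68]
rotvec [ 0.13  0.02 -0.01] | shift cm (tool axes now) [0.07 0.11 0.07] | (tool axes after turn) [0.07 0.11 0.07]
tool y [-0.365  0.931  0.   ] tool z [0.931 0.365 0.   ]
```

View pics/n2.png

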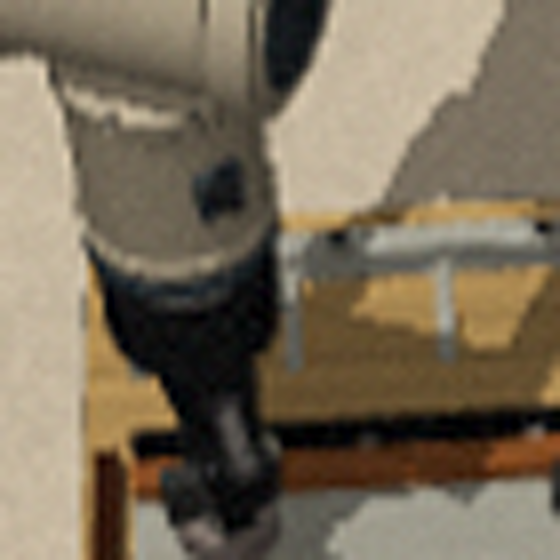

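Request:
{"op": "jog_arm", "data": {"series": [[0, 0, 0, 0.05, 0.1, 0.05, 0.45], [0, 0, 0, 0, 0, 0, 0], [0, 0, 0, 0, 0, 0, 0], [0, 0, 0, 0, 0, 0, 0], [0, 0, 0, 0, 0, 0, 0], [0, 0, 0, 0, 0, 0, 0], [0, 0, 0, 0, 0, 0, 0]], "force": 40}}

```text
clock: 12.2
eef_pos: [624.4, -194.8, 62.1]
tcp_rot: [-0.292, 1.569, 0.081]
contact_force: [2.9, 3.8, 4.9]
opening: 0.14
```

Request:
{"op": "jog_arm", "data": {"series": [[-6, 0, 0, 0, 0, 0, 0], [-6, 0, 0, 0, 0, 0, 0], [-6, 0, 0, 0, 0, 0, 0], [-6, 0, 0, 0, 0, 0, 0], [0, 0, 0, 0, 0, 0, 0]]}}

```text
clock: 12.7
eef_pos: [624.0, -195.0, 62.1]
tcp_rot: [-0.929, 1.569, -0.134]
contact_force: [1.4, 1.9, 6.9]
opening: 0.14
```

Run:
```python
from h import *
plan([623.8,-194.6,61],YAW+1.57)
```

```text
t 12.7 tcp [ 624.  -195.    62.1] F [1.4 1.9 6.9] open 0.14 q [-0.31  0.58  1.69  0.    0.87 -1.1 ]
rotvec [-4.924e+01  2.000e-02  9.000e-02] | shift cm (tool axes now) [0.11 0.05 0.01] | (tool axes after turn) [0.11 0.02 0.04]
tool y [-0.714  0.7   -0.001] tool z [0.7   0.714 0.001]
```

Request:
{"op": "jog_arm", "data": {"series": [[-7, 0, 0, 0, 0, 0, 0], [-7, 0, 0, 0, 0, 0, 0], [-7, 0, 0, 0, 0, 0, 0], [-7, 0, 0, 0, 0, 0, 0], [-7, 0, 0, 0, 0, 0, 0], [-7, 0, 0, 0, 0, 0, 0], [-7, 0, 0, 0, 0, 0, 0], [0, 0, 0, 0, 0, 0, 0], [0, 0, 0, 0, 0, 0, 0]]}}

```text
clock: 13.6
eef_pos: [623.8, -195.7, 62.1]
tcp_rot: [-2.431, 1.569, -0.783]
contact_force: [0.1, -0.2, 5.9]
opening: 0.141
```

Run:
```python
from h import *
plan([623.8,-194.6,61],YAW+1.57)
```

```text
t 13.6 tcp [ 623.8 -195.7   62.1] F [ 0.1 -0.2  5.9] open 0.141 q [-0.31  0.58  1.69 -0.    0.87 -1.95]
rotvec [-0.42 -0.07  0.06] | shift cm (tool axes now) [ 0.11 -0.01  0.11] | (tool axes after turn) [ 0.11 -0.01  0.11]
tool y [-0.997 -0.077 -0.001] tool z [-0.077  0.997 -0.001]
```

Request:
{"op": "jog_arm", "data": {"series": [[0, 0, 0, 0, 0, 0, 0.45], [0, 0, 0, 0, 0, 0, 0.45], [0, 0, 0, 0, 0, 0, 0.45], [0, 0, 0, -2, 0, 0, 0.45], [0, 0, 0, -4, 0, 0, 0.45], [0, 0, 0, -5, 0, 0, 0.45], [0, 0, 0, -5, 0, 0, 0.45], [0, 0, 0, 0, 2, -3, 0.45], [0, 0, 0, 0, 2, -4, 0.45], [0, 0, 0, 0, 2, -4, 0.45], [0, 0, 0, 0, 2, -4, 0.45], [0, 0, 0, 0, 2, 0, 0.45], [0, 0, 0, 0, 0, 0, 0.45]]}}

```text
clock: 14.9
eef_pos: [532.5, -353.1, 220.8]
tcp_rot: [0.898, 1.569, 2.542]
contact_force: [0.2, 0.5, 0.1]
opening: 0.449
```

Run:
```python
from h import *
p,d=r.grab_frame("top"); cv2.imwrite("pics/t4.png",p[:,:,::-1])
crop(p,185,175,285,315,5.5,"pics/t4m.png")
p,d=r.grab_frame("scene"); cv2.imwrite("pics/s4.png",p[:,:,::-1]);crop(p,240,155,310,225,8,"pics/s4n.png")
print(r.sense()['clock'],r.sense()['eef_pos'])
```

```text
15.0 [ 535.09424036 -351.92999298  221.29602438]
```

View pics/t4.png

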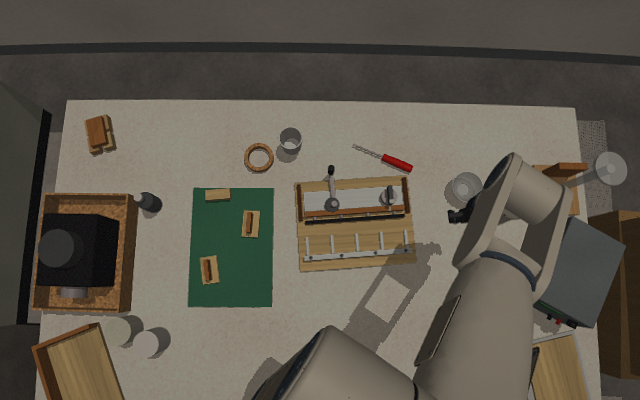

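View pics/t4m.png

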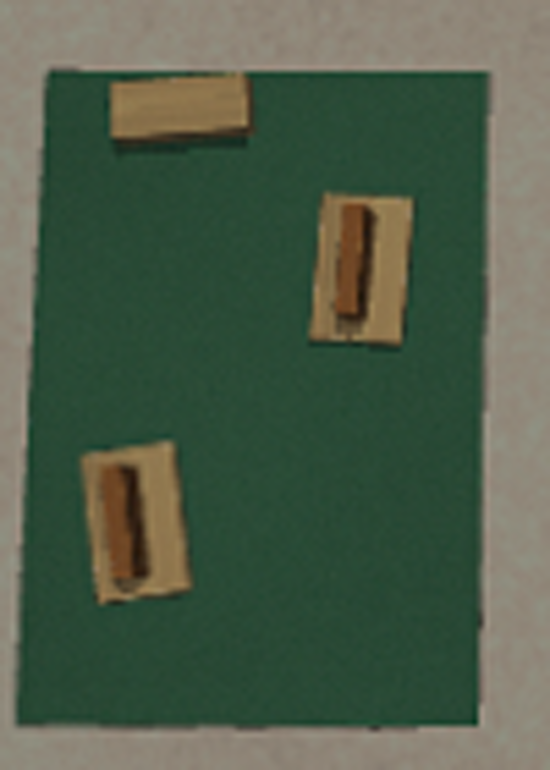

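View pics/s4n.png

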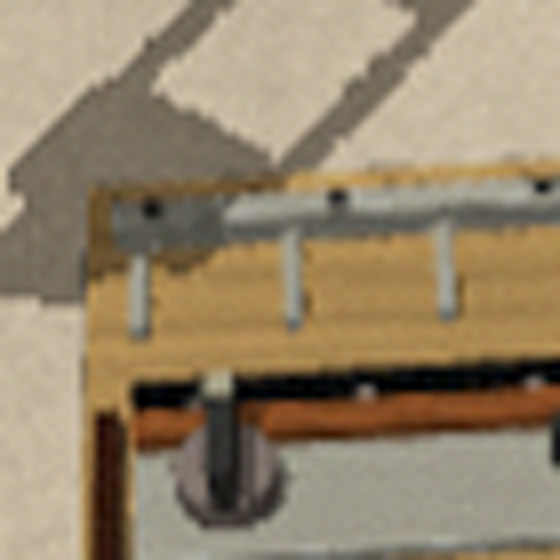

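Run:
```python
from h import *
crop("pics/t4.png",372,175,412,215,16,"pics/n4.png")
crop("pics/s4.png",355,155,430,230,8,"pics/s4m.png")
```

```text
(no output)
```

View pics/n4.png

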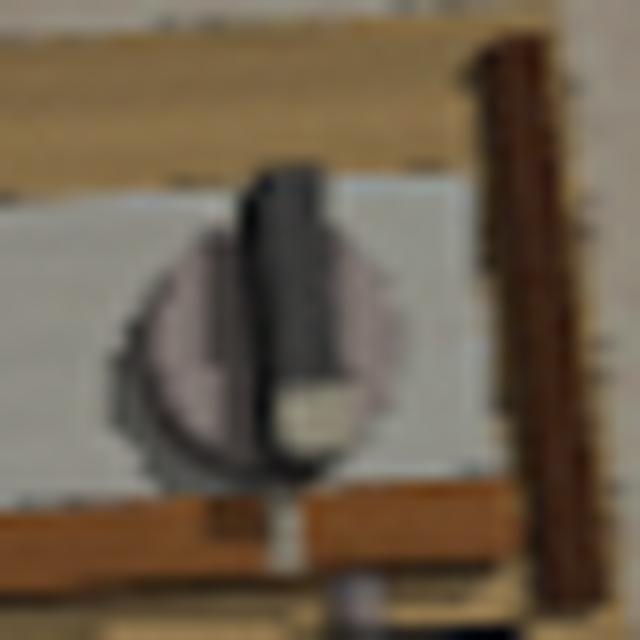

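View pics/s4m.png

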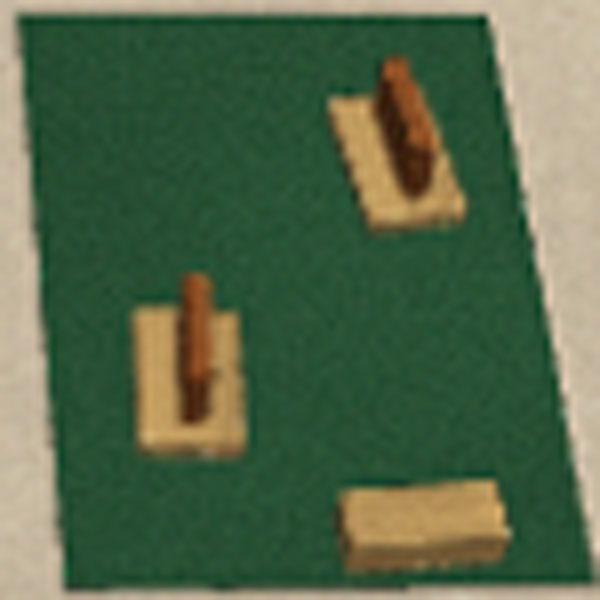

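Run:
```python
from h import *
f=lambda c:np.array(c,float)/16+np.array([372,175])-0.47
for e in ([[325,168],[365,390]],[[262,168],[278,455]],[[293,168],[320,450]]):
    q=pz("top",f(e),86); w=q[1]-q[0]; print(q.round(1).tolist(),np.arctan2(w[1],w[0])%(2*np.pi)-YAW-np.pi/2, inJ(q.mean(0)))
g=lambda c:np.array(c,float)/8+np.array([355,155])-0.44
a=pz("scene",g([[133,310],[240,313],[243,447],[138,445]]),15);print(a.round(1),a.mean(0))
b=pz("scene",g([[331,98],[378,92],[466,210],[370,222]]),15);print(b.round(1))
b=pz("scene",g([[382,60],[406,58],[432,145],[412,150]]),55);print(b.round(1),b.mean(0))
plan([542,217.6,150],np.pi/2-.05)
```

```text
[[650.1, -199.8, 86.0], [609.1, -206.1, 86.0]] 1.639380459326782 [  75.08180428 -113.67902273]
[[650.0, -188.2, 86.0], [596.9, -190.0, 86.0]] 1.5196439584525185 [ 70.14382457 -99.37812646]
[[650.0, -193.9, 86.0], [597.9, -197.7, 86.0]] 1.5580857411954363 [  70.11204027 -106.07005746]
[[502.1 195.7  15. ]
 [503.6 247.9  15. ]
 [583.5 242.2  15. ]
 [582.5 192.5  15. ]] [542.92202486 219.5764849   15.        ]
[[364.5 307.2  15. ]
 [360.2 332.   15. ]
 [438.  367.4  15. ]
 [446.1 318.1  15. ]]
[[373.9 326.2  55. ]
 [372.5 338.6  55. ]
 [429.6 344.6  55. ]
 [432.9 334.3  55. ]] [402.22273104 335.9210703   55.        ]
t 15.0 tcp [ 535.1 -351.9  221.3] F [-0.4 -0.3  0. ] open 0.453 q [-0.58  0.39  1.61  0.    1.15 -2.23]
rotvec [7.18 0.04 0.02] | shift cm (tool axes now) [ 7.17 -4.97 56.74] | (tool axes after turn) [ 7.13  2.16 56.92]
tool y [-0.997 -0.075 -0.   ] tool z [-0.075  0.997  0.001]
```

Request:
{"op": "jog_arm", "data": {"series": [[7.2, 0, 0, 0, 0, 0, 0.6], [0, 0, 0, 0, 0.18, 4.75, 0.6], [0, 0, 0, 0, 0.18, 4.75, 0.6], [0, 0, 0, 0, 0.18, 4.75, 0.6], [0, 0, 0, 0, 0.18, 4.75, 0.6], [0, 0, 0, 0, 0.18, 4.75, 0.6], [0, 0, 0, 0, 0.18, 4.75, 0.6], [0, 0, 0, 0, 0.18, 4.75, 0.6], [0, 0, 0, 0, 0.18, 4.75, 0.6], [0, 0, 0, 0, 0.18, 4.75, 0.6], [0, 0, 0, 0, 0.18, 4.75, 0.6], [0, 0, 0, 0, 0.18, 4.75, 0.6], [0, 0, 0, 0, 0.18, 4.75, 0.6], [0, 0, 0, 4, 0, 0, 0.6], [0, 0, 0, 4, 0, 0, 0.6], [0, 0, 0, 0, 0, 0, 0.6], [0, 0, 0, 0, 0, 0, 0.6]]}}

```text
clock: 16.7
eef_pos: [541.6, 219.2, 141.7]
tcp_rot: [1.818, 1.57, -2.943]
contact_force: [0.3, -0.1, 1.0]
opening: 0.598
```

Run:
```python
from h import *
plan([542.6,218,21],np.pi/2-.05)
p,d=r.grab_frame("scene"); crop(p,355,125,440,230,7,"pics/s5m.png")
```

```text
t 16.7 tcp [541.6 219.2 141.7] F [ 0.3 -0.1  1. ] open 0.598 q [ 0.38  0.39  1.8   0.    0.95 -1.14]
rotvec [ 0.08 -0.01 -0.05] | shift cm (tool axes now) [12.07 -0.11 -0.11] | (tool axes after turn) [12.07 -0.1  -0.11]
tool y [-0.999  0.049  0.001] tool z [ 0.049  0.999 -0.   ]
```

View pics/s5m.png

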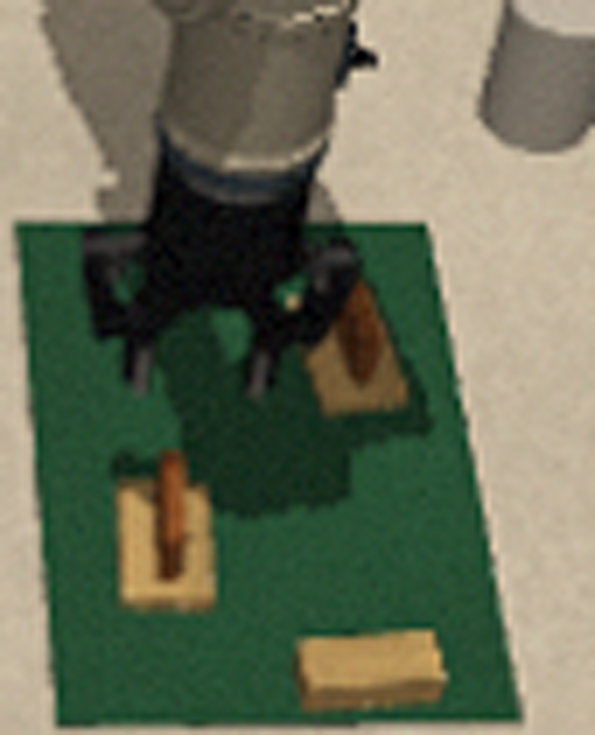

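Run:
```python
from h import *
s,R=tool();print((px("scene",[s['eef_pos'],s['eef_pos']+[0,0,8],[542.6,218,55],[542.6,218,15]])-[355,125])*7)
```

```text
[[188.80653649 389.13539235]
 [190.650891   379.24829713]
 [167.25473129 492.69557017]
 [158.96861231 536.9952241 ]]
```

Request:
{"op": "jog_arm", "data": {"series": [[0, 0, 0, 3, -0.1, -0.15, 0.6], [0, 0, 0, 3, 0, 0, 0.6], [0, 0, 0, 2.5, 0, 0, 0.6], [0, 0, 0, 2, 0, 0, 0.6], [0, 0, 0, 1, 0, 0, 0.6], [0, 0, 0, 0.5, 0, 0, 0.6], [0, 0, 0, 0, 0, 0, 0.6], [0, 0, 0, 0, 0, 0, 0], [0, 0, 0, 0, 0, 0, 0], [0, 0, 0, 0, 0, 0, 0], [0, 0, 0, 0, 0, 0, 0], [0, 0, 0, 0, 0, 0, 0], [0, 0, 0, 0, 0, 0, 0]], "force": 50}}

```text
clock: 18.05
eef_pos: [543.5, 217.1, 22.5]
tcp_rot: [-1.133, 1.569, 0.388]
contact_force: [-0.8, 0.1, 7.4]
opening: 0.133
```

Request:
{"op": "jog_arm", "data": {"series": [[0, 0, 0, -1, 0, 0, 0], [0, 0, 0, -2, 0, 0, 0], [0, 0, 0, -3, 0, 0, 0], [0, 0, 0, -4, 0, 0, 0], [0, 0, 0, -1, 0, 0, 0], [0, 0, 0, 0, 0, 0, 0]]}}

```text
clock: 18.65
eef_pos: [544.0, 217.3, 133.9]
tcp_rot: [-1.137, 1.566, 0.384]
contact_force: [0.6, 0.5, -1.5]
opening: 0.13
```

```bash
sed -i 's/^O=535\*EX-142\*EY/O=534.7\*EX-142.8\*EY/' h.py
python3 - <<'E'
from h import *
b=J(-45+5,-37); print(b)
plan([*b,110],np.pi/2+YAW)
p,d=r.grab_frame("scene"); crop(p,355,125,440,230,7,"pics/s6m.png")
E
```

```text
[ 508.17857534 -137.15197979]
t 18.65 tcp [544.  217.3 133.9] F [ 0.6  0.5 -1.5] open 0.13 q [ 0.38  0.4   1.81  0.    0.93 -1.14]
rotvec [-7.71  0.09  0.25] | shift cm (tool axes now) [  2.31   1.83 -35.58] | (tool axes after turn) [  2.39   6.58 -35.01]
tool y [-0.999  0.05  -0.004] tool z [0.05  0.999 0.002]
```

View pics/s6m.png

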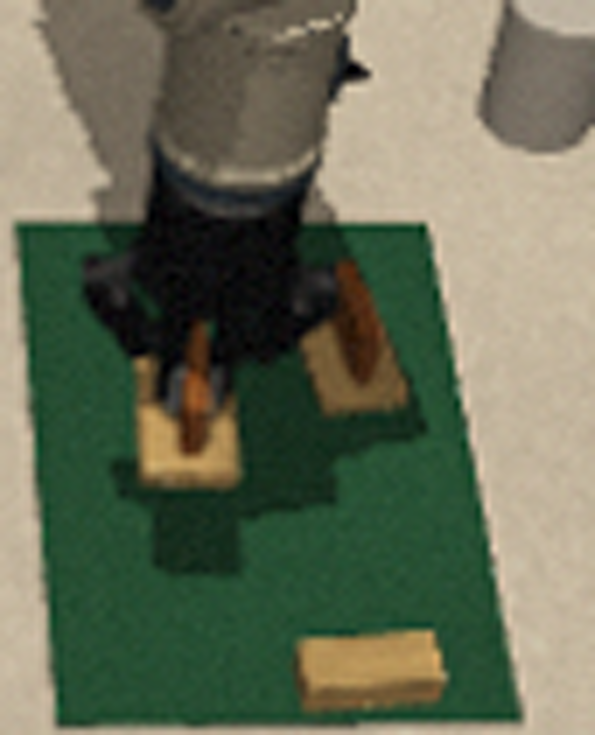

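Request:
{"op": "jog_arm", "data": {"series": [[-7.7, 0, 0.2, 0, 0, 0, 0], [0, 0, 0, 0, 0.72, -3.89, 0], [0, 0, 0, 0, 0.72, -3.89, 0], [0, 0, 0, 0, 0.72, -3.89, 0], [0, 0, 0, 0, 0.72, -3.89, 0], [0, 0, 0, 0, 0.72, -3.89, 0], [0, 0, 0, 0, 0.72, -3.89, 0], [0, 0, 0, 0, 0.72, -3.89, 0], [0, 0, 0, 0, 0.72, -3.89, 0], [0, 0, 0, 0, 0.72, -3.89, 0], [0, 0, 0, 2, 0, 0, 0], [0, 0, 0, 2, 0, 0, 0], [0, 0, 0, 0, 0, 0, 0], [0, 0, 0, 0, 0, 0, 0]]}}

```text
clock: 20.1
eef_pos: [506.7, -137.2, 90.5]
tcp_rot: [1.328, 1.565, 2.984]
contact_force: [-0.3, 0.1, -0.7]
opening: 0.139
```

Run:
```python
from h import *
b=J(-39,-37)
plan([*b,38],np.pi/2+YAW)
p,d=r.grab_frame("scene"); crop(p,240,130,355,230,6.9,"pics/s7.png")
p,d=r.grab_frame("top"); crop(p,290,170,425,275,5.9,"pics/t7.png")
```

```text
t 20.1 tcp [ 506.7 -137.2   90.5] F [-0.3  0.1 -0.7] open 0.139 q [-0.27  0.39  1.96 -0.    0.8  -1.92]
rotvec [-0.01  0.08 -0.34] | shift cm (tool axes now) [ 5.25 -0.28 -0.02] | (tool axes after turn) [ 5.25 -0.25 -0.01]
tool y [-0.996 -0.085  0.006] tool z [-0.085  0.996  0.001]
```

View pics/s7.png

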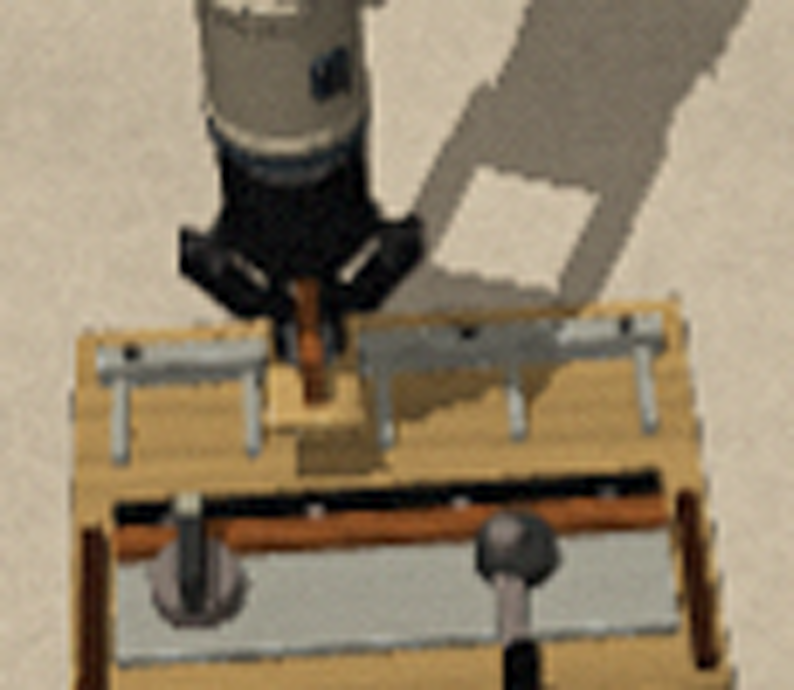

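View pics/t7.png

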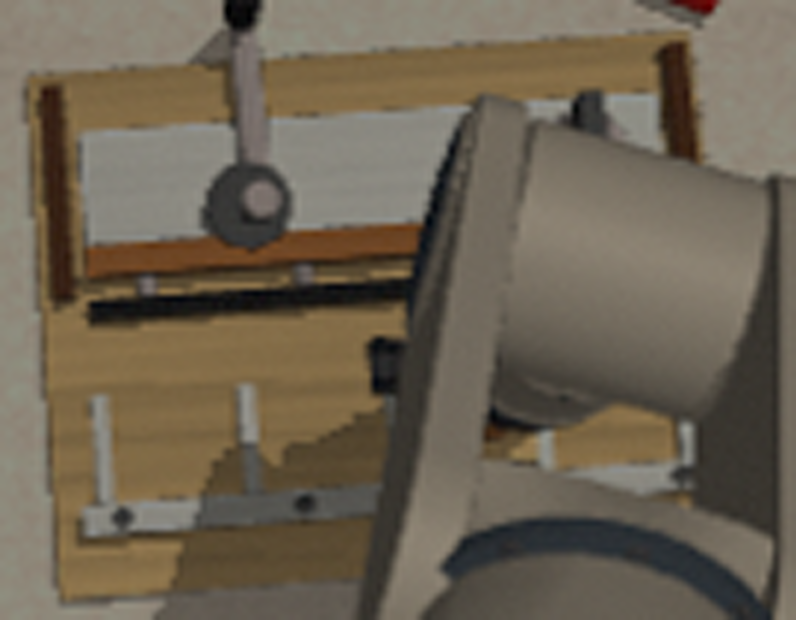

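Run:
```python
from h import *
h=lambda c:np.array(c,float)/6.9+np.array([240,130])-0.43
q=pz("scene",h([[268,404],[362,398]]),83);print(q,inJ(q).mean(0))
st=pz("scene",h([[254,455],[387,448]]),28);print("stops",st,inJ(st).mean(0))
q=pz("scene",h([[268,430],[362,423]]),71);print(inJ(q).mean(0))
s,R=tool(); print(inJ(s['eef_pos']))
```

```text
[[ 532.14811017 -158.18689194   83.        ]
 [ 527.75739244 -107.70721119   83.        ]] [-17.94744724 -34.65883001]
stops [[ 524.80572969 -170.2323902    28.        ]
 [ 519.50901179  -96.61671536   28.        ]] [-25.75522269 -34.47279755]
[ -9.92928322 -35.62845485]
[-40.19256708 -37.13966774]
```

Run:
```python
from h import *
p,d=r.grab_frame("scene"); cv2.imwrite("pics/s8.png",p[:,:,::-1]);crop(p,268,170,300,200,20,"pics/s8.png")
print(d[180:196,278:294].astype(int))
uv=[[u,v] for u in (281,288) for v in range(183,198)]
print(np.c_[uv,pd("scene",uv,d).round(0),inJ(pd("scene",uv,d)).round(0)])
```

```text
[[1698 1639 1607 1609 1599 1584 1586 1577 1591 1614 1614 1616 1637 1638
  1698 1702]
 [1695 1628 1610 1613 1609 1578 1576 1579 1578 1611 1616 1640 1634 1641
  1701 1703]
 [1693 1632 1626 1630 1614 1612 1581 1583 1586 1615 1620 1636 1628 1636
  1707 1703]
 [1708 1628 1630 1623 1628 1627 1589 1585 1589 1626 1628 1631 1628 1629
  1707 1711]
 [1708 1623 1620 1625 1625 1626 1600 1596 1592 1629 1634 1624 1625 1628
  1709 1717]
 [1707 1623 1630 1624 1630 1620 1596 1598 1598 1630 1626 1623 1627 1615
  1714 1705]
 [1704 1621 1624 1622 1618 1622 1599 1600 1604 1621 1619 1619 1623 1619
  1710 1702]
 [1699 1613 1620 1616 1615 1620 1604 1617 1607 1612 1614 1612 1619 1621
  1633 1701]
 [1701 1612 1616 1614 1607 1617 1609 1612 1619 1616 1613 1625 1610 1613
  1615 1705]
 [1690 1607 1612 1608 1612 1608 1612 1611 1609 1616 1604 1614 1612 1619
  1610 1694]
 [1687 1606 1610 1613 1613 1610 1607 1615 1605 1609 1615 1609 1607 1610
  1609 1694]
 [1682 1602 1609 1613 1609 1618 1614 1609 1613 1607 1616 1614 1611 1612
  1612 1691]
 [1687 1612 1618 1619 1616 1606 1620 1616 1610 1619 1611 1615 1686 1683
  1683 1
[... 911 characters left out ...]
-153.   17.  -26.  -54.]
 [ 288.  183.  511. -123.   88.  -36.  -23.]
 [ 288.  184.  510. -124.   80.  -37.  -24.]
 [ 288.  185.  518. -123.   85.  -29.  -24.]
 [ 288.  186.  526. -123.   88.  -21.  -24.]
 [ 288.  187.  531. -122.   89.  -16.  -24.]
 [ 288.  188.  536. -122.   88.  -11.  -24.]
 [ 288.  189.  544. -121.   93.   -3.  -24.]
 [ 288.  190.  540. -122.   82.   -7.  -25.]
 [ 288.  191.  542. -122.   79.   -5.  -25.]
 [ 288.  192.  548. -122.   80.    1.  -25.]
 [ 288.  193.  502. -127.   14.  -45.  -27.]
 [ 288.  194.  512. -127.   21.  -35.  -27.]
 [ 288.  195.  514. -127.   17.  -33.  -27.]
 [ 288.  196.  515. -127.   12.  -32.  -27.]
 [ 288.  197.  528. -126.   24.  -19.  -27.]]
```

View pics/s8.png

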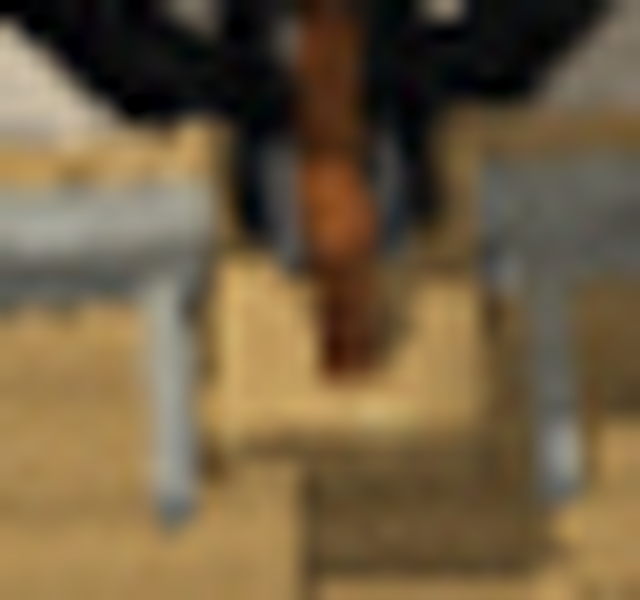

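Request:
{"op": "jog_arm", "data": {"series": [[0, 0, -0.3, 0, -0.65, 0.03, 0], [0, 0, 0, 1.5, 0, 0, 0], [0, 0, 0, 1.5, 0, 0, 0], [0, 0, 0, 1.2, 0, 0, 0], [0, 0, 0, 0.6, 0, 0, 0], [0, 0, 0, 0.3, 0, 0, 0], [0, 0, 0, 0, 0, 0, 0], [0, 0, 0, 0, 0, 0, 0]]}}

```text
clock: 21.05
eef_pos: [514.7, -136.7, 41.0]
tcp_rot: [-1.497, 1.568, 0.159]
contact_force: [0.3, -0.2, -0.5]
opening: 0.132
```

Run:
```python
from h import *
plan([*J(-35,-37),38],np.pi/2+YAW)
p,d=r.grab_frame("scene"); cv2.imwrite("pics/s9f.png",p[:,:,::-1]);crop(p,240,130,355,230,6.9,"pics/s9.png")
```

```text
t 21.05 tcp [ 514.7 -136.7   41. ] F [ 0.3 -0.2 -0.5] open 0.132 q [-0.26  0.47  1.97  0.    0.7  -1.92]
rotvec [-0.01  0.01  0.16] | shift cm (tool axes now) [0.3  0.15 0.02] | (tool axes after turn) [0.3  0.15 0.02]
tool y [-0.996 -0.085 -0.003] tool z [-0.085  0.996  0.   ]
```

View pics/s9.png

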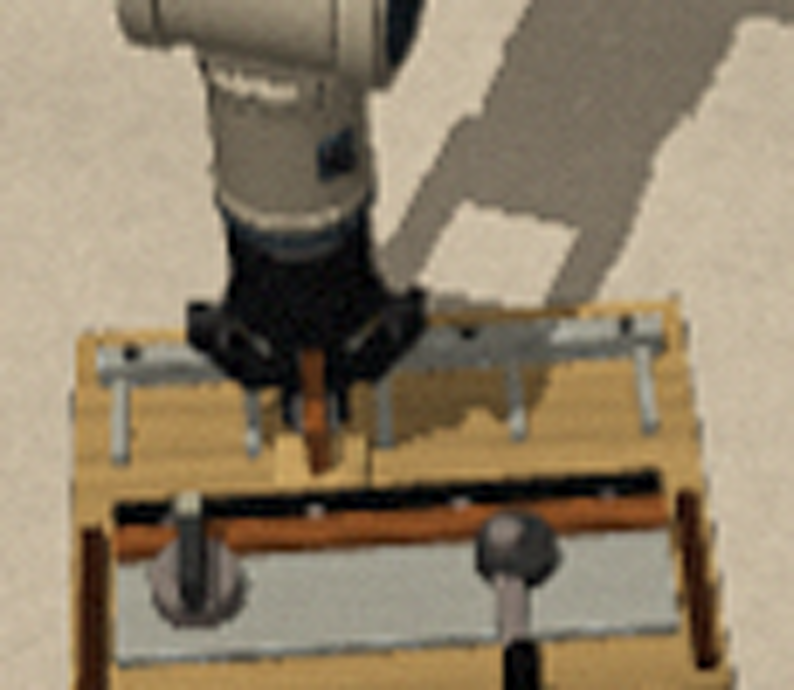

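Request:
{"op": "jog_arm", "data": {"series": [[0, 0, 0, 0, 0.25, 0, 0], [0, 0, 0, 0.15, 0, 0, 0], [0, 0, 0, 0.15, 0, 0, 0], [0, 0, 0, 0.1, 0, 0, 0], [0, 0, 0, 0, 0, 0, 0]]}}

```text
clock: 21.6
eef_pos: [511.9, -136.9, 37.5]
tcp_rot: [-1.413, 1.568, 0.243]
contact_force: [-4.6, 1.4, 13.4]
opening: 0.133
```

Request:
{"op": "jog_arm", "data": {"series": [[0, 0, 0, 0, 0, 0, 0.35], [0, 0, 0, 0, 0, 0, 0.35], [0, 0, 0, 0, 0, 0, 0.35], [0, 0, 0, -1, 0, 0, 0.35], [0, 0, 0, -3, 0, 0, 0.35], [0, 0, 0, -4, 0, 0, 0.35], [0, 0, 0, -5, 0, 0, 0.35], [0, 0, 0, -3, 0, 0, 0.45], [0, 0, 0, 0, 0, 4.5, 0.45], [0, 0, 0, 0, 0, 4.5, 0.45], [0, 0, 0, 0, 0, 4.5, 0.45], [0, 0, 0, 0, 0, 4.5, 0.45], [0, 0, 0, 0, 0, 4.5, 0.45], [0, 0, 0, 0, 0, 4.5, 0.45], [0, 0, 0, 0, 0, 4.5, 0.45], [0, 0, 0, 0, 0, 0, 0.45]]}}

```text
clock: 23.2
eef_pos: [484.5, 181.5, 197.5]
tcp_rot: [-1.011, 1.567, 0.648]
contact_force: [-0.1, -0.1, -1.0]
opening: 0.449
```

Run:
```python
from h import *
p,d=r.grab_frame("top"); cv2.imwrite("pics/t10.png",p[:,:,::-1]);crop(p,290,170,425,275,5.9,"pics/t10j.png")
p,d=r.grab_frame("scene"); cv2.imwrite("pics/s10.png",p[:,:,::-1]);crop(p,240,160,355,260,6.9,"pics/s10j.png");crop(p,355,135,440,230,7,"pics/s10m.png")
plan([403.2,334.8,21],np.pi/2+.15)
```

```text
t 23.3 tcp [484.5 177.8 197.1] F [-0.3 -0.2 -0.4] open 0.454 q [ 0.35  0.22  1.9  -0.    1.02 -1.31]
rotvec [-3.58  0.01  0.14] | shift cm (tool axes now) [17.6   6.77 16.35] | (tool axes after turn) [17.61  5.69 16.74]
tool y [-0.996 -0.087 -0.002] tool z [-0.087  0.996  0.   ]
```

View pics/t10j.png

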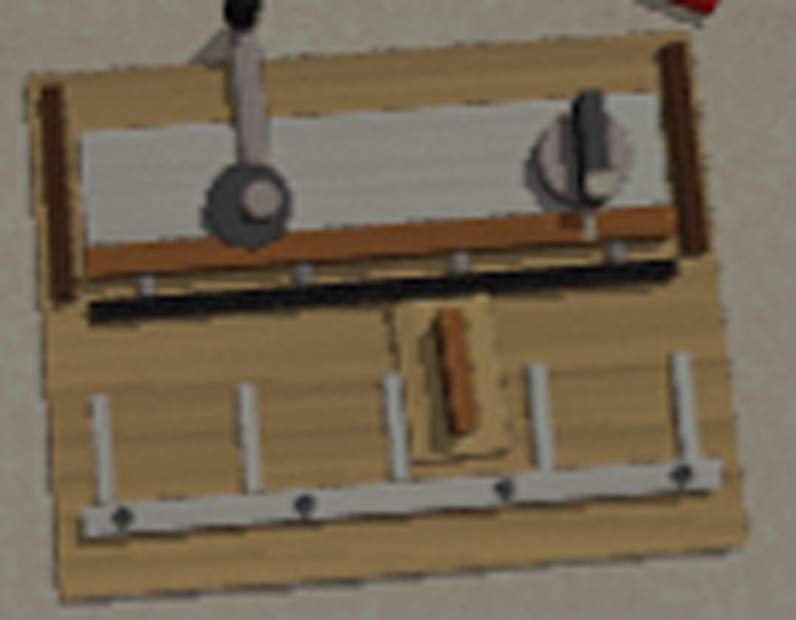

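View pics/s10j.png

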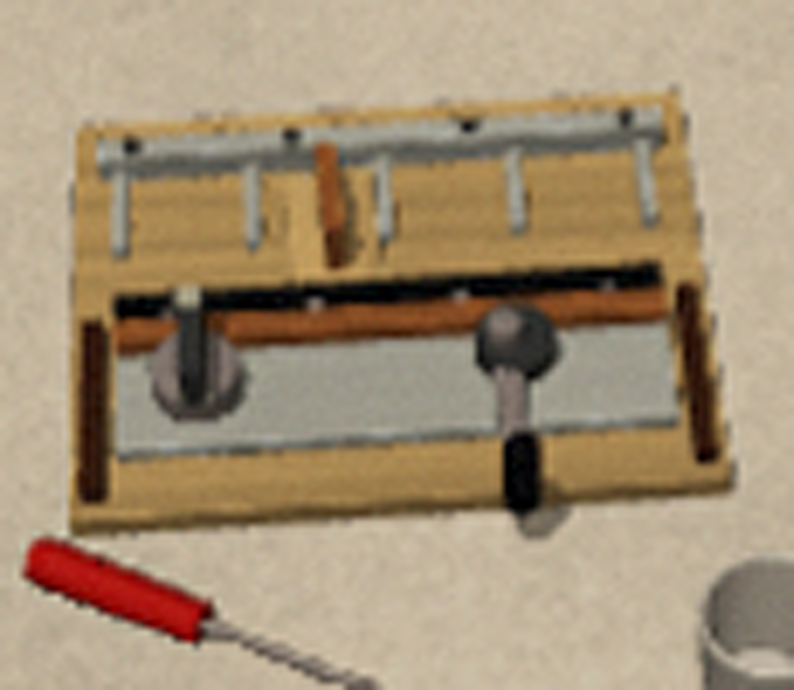

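View pics/t10.png

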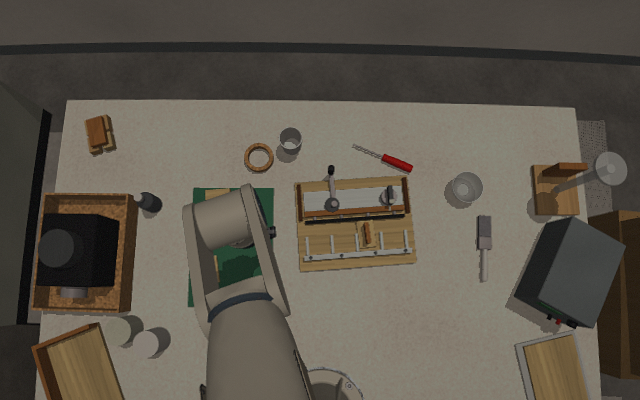

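Run:
```python
from h import *
crop("pics/t10.png",350,215,390,255,16,"pics/t10z.png")
crop("pics/s10.png",272,175,304,207,20,"pics/s10z.png")
```

```text
(no output)
```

View pics/t10z.png

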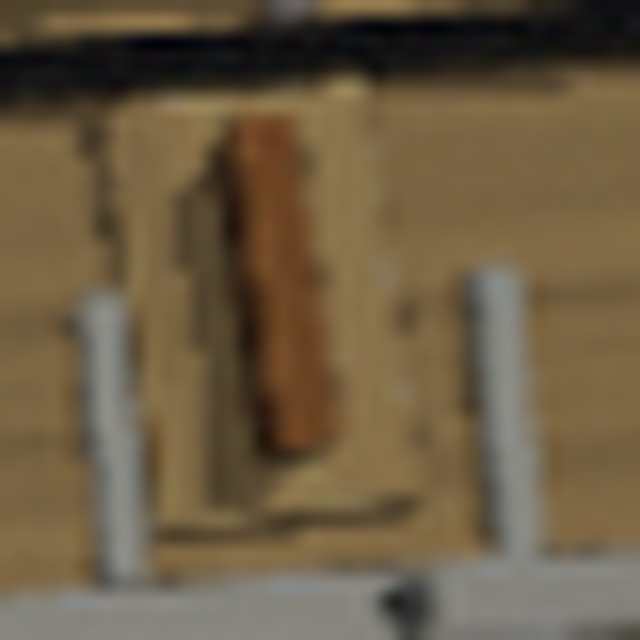

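View pics/s10z.png

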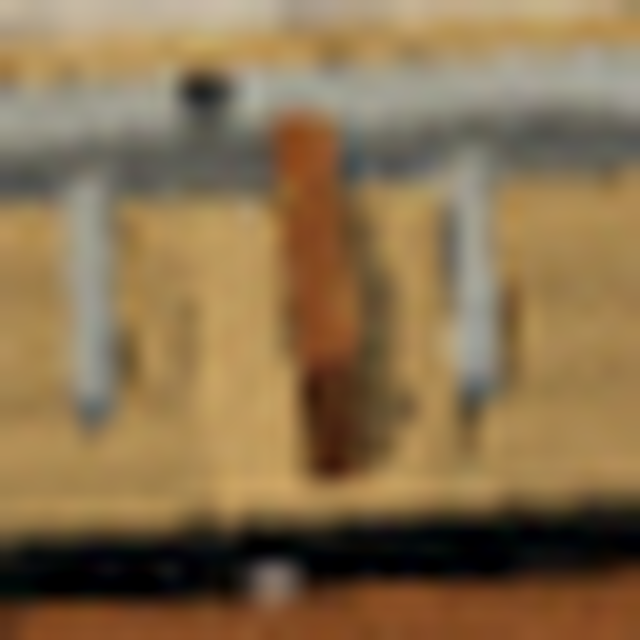

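Run:
```python
from h import *
f=lambda c:np.array(c,float)/16+np.array([350,215])-0.47
F=inJ(pz("top",f([[120,100],[370,82],[418,495],[158,530]]),30));print("foot",F.round(1).tolist(),F.mean(0))
G=inJ(pz("top",f([[232,120],[290,112],[332,440],[272,455]]),70));print("fin",G.round(1).tolist(),G.mean(0))
S=inJ(pz("top",f([[105,300],[495,272],[125,580],[520,550]]),28));print("stops",S.round(1).tolist(),S.mean(0))
v=(F[0]+F[1]-F[2]-F[3]);print("yaw",np.arctan2(v[1],v[0])); v=(G[0]+G[1]-G[2]-G[3]);print("yaw",np.arctan2(v[1],v[0]))
g=lambda c:np.array(c,float)/20+np.array([272,175])-0.47
G=inJ(pz("scene",g([[275,115],[335,115],[355,360],[298,360]]),70));print("scene fin",G.round(1).tolist(),G.mean(0))
S=inJ(pz("scene",g([[92,415],[478,390],[88,200],[472,160]]),28));print("stops",S.round(1).tolist(),S.mean(0))
```

```text
foot [[6.5, -6.5], [6.3, -53.7], [-71.2, -55.1], [-73.9, -6.3]] [-33.07629907 -30.38980777]
fin [[-3.8, -22.1], [-3.1, -32.7], [-62.8, -34.6], [-64.7, -23.6]] [-33.6172807  -28.24485252]
stops [[-30.4, -0.5], [-30.8, -73.9], [-82.5, 0.5], [-82.7, -73.3]] [-56.62006019 -36.8199272 ]
yaw 0.007019284668356339
yaw 0.027960241715300378
scene fin [[-64.2, -33.6], [-63.3, -22.2], [-4.1, -20.8], [-4.9, -31.4]] [-34.1411961  -26.97296246]
stops [[-27.4, -72.3], [-27.6, 1.7], [-80.3, -71.9], [-84.4, 3.3]] [-54.93374136 -34.7944913 ]
```

View pics/s10m.png

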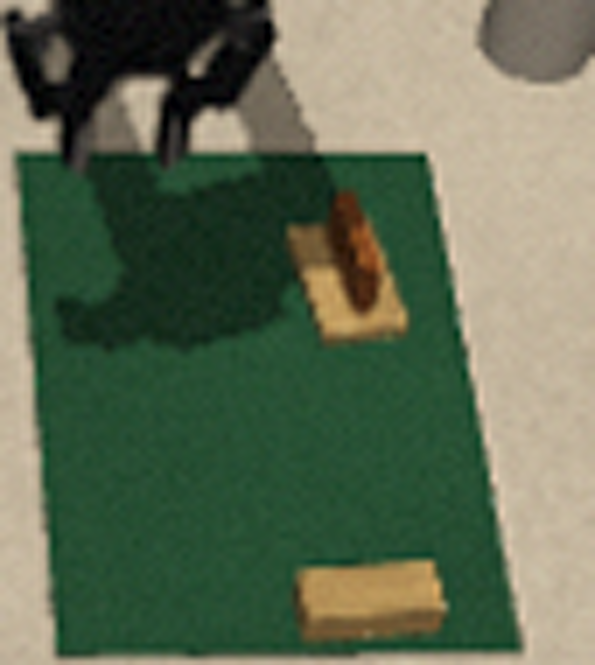

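Request:
{"op": "jog_arm", "data": {"series": [[-3.6, 0, 0, 0, 0, 0, 0.6], [0, 0, 0, 0, 1.42, 4.18, 0.6], [0, 0, 0, 0, 1.42, 4.18, 0.6], [0, 0, 0, 1.5, 1.42, 4.18, 0.6], [0, 0, 0, 3, 1.42, 4.15, 0.6], [0, 0, 0, 4, 0, 0, 0.6], [0, 0, 0, 1, 0, 0, 0.6], [0, 0, 0, 0, 0, 0, 0.6], [0, 0, 0, 0, 0, 0, 0.6]]}}

```text
clock: 24.2
eef_pos: [406.8, 330.7, 104.6]
tcp_rot: [-1.4, 1.568, 0.316]
contact_force: [0.2, -0.2, 1.1]
opening: 0.597
```

Run:
```python
from h import *
plan([403.2,334.2,21],np.pi/2+.15)
```

```text
t 24.2 tcp [406.8 330.7 104.6] F [ 0.2 -0.2  1.1] open 0.597 q [ 0.68  0.36  1.96 -0.    0.82 -1.04]
rotvec [-0.24  0.03  0.18] | shift cm (tool axes now) [8.36 0.33 0.4 ] | (tool axes after turn) [8.36 0.3  0.4 ]
tool y [-0.989 -0.145 -0.003] tool z [-0.145  0.989  0.001]
```

Request:
{"op": "jog_arm", "data": {"series": [[0, 0, 0, 1, 0.3, 0.4, 0.6], [0, 0, 0, 2.5, 0, 0, 0.6], [0, 0, 0, 2.5, 0, 0, 0.6], [0, 0, 0, 1.5, 0, 0, 0.6], [0, 0, 0, 0.7, 0, 0, 0.6], [0, 0, 0, 0, 0, 0, 0.6], [0, 0, 0, 0, 0, 0, 0], [0, 0, 0, 0, 0, 0, 0], [0, 0, 0, 0, 0, 0, 0], [0, 0, 0, 0, 0, 0, 0], [0, 0, 0, 0, 0, 0, 0], [0, 0, 0, 0, 0, 0, 0]], "force": 50}}

```text
clock: 25.4
eef_pos: [402.8, 335.4, 22.4]
tcp_rot: [-1.282, 1.567, 0.436]
contact_force: [-0.8, -1.3, 7.5]
opening: 0.13
```

Request:
{"op": "jog_arm", "data": {"series": [[0, 0, 0, -1, 0, 0, 0], [0, 0, 0, -2, 0, 0, 0], [0, 0, 0, -3, 0, 0, 0], [0, 0, 0, -3, 0, 0, 0], [0, 0, 0, -1, 0, 0, 0], [0, 0, 0, 0, 0, 0, 0]]}}

```text
clock: 26.0
eef_pos: [402.7, 335.6, 123.1]
tcp_rot: [-1.192, 1.565, 0.526]
contact_force: [0.6, 0.7, -1.0]
opening: 0.133
```

Run:
```python
from h import *
plan([*J(-38,37),90],np.pi/2+YAW)
p,d=r.grab_frame("scene"); crop(p,355,105,440,230,6,"pics/s11.png")
```

```text
t 26.0 tcp [402.7 335.6 123.1] F [ 0.6  0.7 -1. ] open 0.133 q [ 0.69  0.33  1.95 -0.    0.86 -1.03]
rotvec [3.58 0.13 0.29] | shift cm (tool axes now) [  3.25  -4.13 -40.94] | (tool axes after turn) [  3.31  -6.69 -40.6 ]
tool y [-0.989 -0.147 -0.005] tool z [-0.147  0.989  0.002]
```

View pics/s11.png

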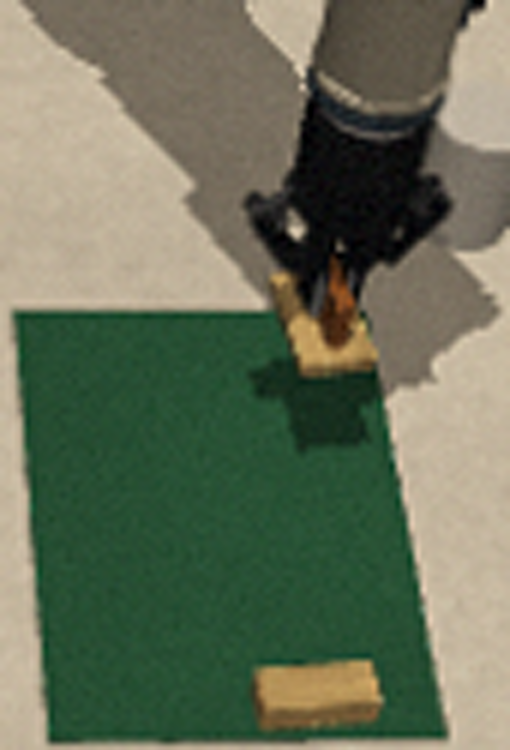

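Request:
{"op": "jog_arm", "data": {"series": [[3.6, 0.1, 0.3, 0, 0, 0, 0], [0, 0, 0, 0, -0.67, -4.06, 0], [0, 0, 0, 0, -0.67, -4.06, 0], [0, 0, 0, 0, -0.67, -4.06, 0], [0, 0, 0, 0, -0.67, -4.06, 0], [0, 0, 0, 0, -0.67, -4.06, 0], [0, 0, 0, 0, -0.67, -4.06, 0], [0, 0, 0, 0, -0.67, -4.06, 0], [0, 0, 0, 0, -0.67, -4.06, 0], [0, 0, 0, 0, -0.67, -4.06, 0], [0, 0, 0, 0, -0.67, -4.06, 0], [0, 0, 0, 2, 0, 0, 0], [0, 0, 0, 2, 0, 0, 0], [0, 0, 0, 0, 0, 0, 0], [0, 0, 0, 0, 0, 0, 0]]}}

```text
clock: 27.55
eef_pos: [501.9, -63.8, 80.8]
tcp_rot: [1.717, 1.565, -2.91]
contact_force: [-0.2, -0.3, -1.0]
opening: 0.132
```

Run:
```python
from h import *
plan([*J(-38,37),38],np.pi/2+YAW)
p,d=r.grab_frame("scene"); cv2.imwrite("pics/s12f.png",p[:,:,::-1]); crop(p,240,130,355,230,6.9,"pics/s12.png")
crop(p,280,160,315,200,15,"pics/s12z.png")
```

```text
t 27.55 tcp [501.9 -63.8  80.8] F [-0.2 -0.3 -1. ] open 0.132 q [-0.13  0.38  2.   -0.    0.77 -1.78]
rotvec [-0.01 -0.05 -0.33] | shift cm (tool axes now) [ 4.28 -0.23  0.04] | (tool axes after turn) [ 4.28 -0.21  0.04]
tool y [-0.996 -0.085  0.006] tool z [-0.085  0.996 -0.001]
```

View pics/s12.png

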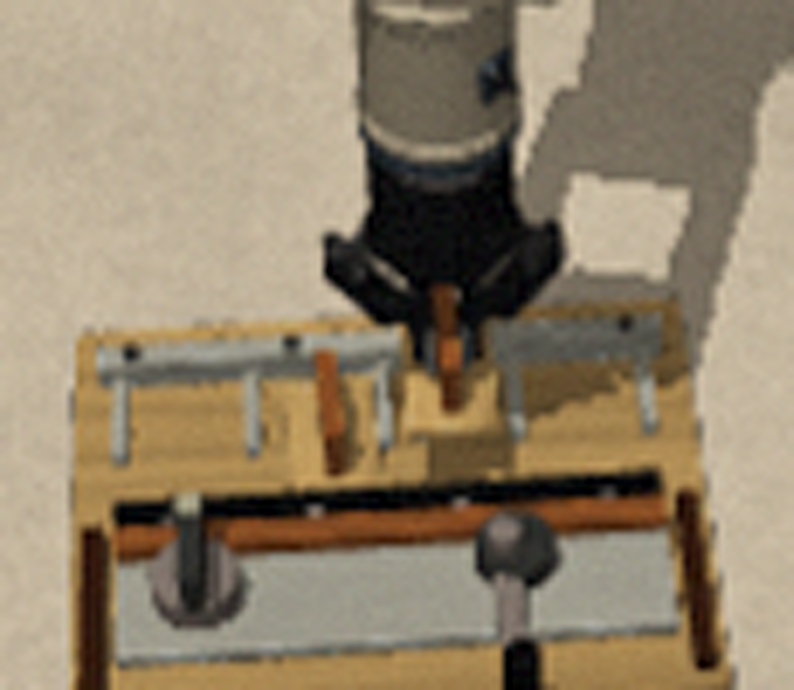

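View pics/s12z.png

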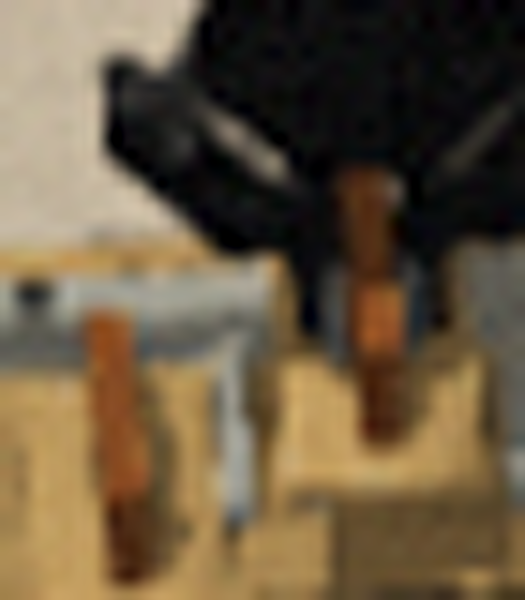

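Request:
{"op": "jog_arm", "data": {"series": [[0, 0, -0.3, 0, -0.25, 0.04, 0], [0, 0, 0, 1.5, 0, 0, 0], [0, 0, 0, 1.2, 0, 0, 0], [0, 0, 0, 0.8, 0, 0, 0], [0, 0, 0, 0.4, 0, 0, 0], [0, 0, 0, 0.2, 0, 0, 0], [0, 0, 0, 0.1, 0, 0, 0], [0, 0, 0, 0, 0, 0, 0]]}}

```text
clock: 28.4
eef_pos: [505.6, -63.5, 39.9]
tcp_rot: [-2.125, 1.568, -0.469]
contact_force: [-0.6, 0.6, -0.4]
opening: 0.131
```

Run:
```python
from h import *
plan([*J(-38,37),37.5],np.pi/2+YAW)
s,R=tool();print(inJ(s['eef_pos']))
```

```text
t 28.4 tcp [505.6 -63.5  39.9] F [-0.6  0.6 -0.4] open 0.131 q [-0.13  0.45  2.02 -0.    0.67 -1.78]
rotvec [-0.02 -0.09  0.14] | shift cm (tool axes now) [0.24 0.17 0.04] | (tool axes after turn) [0.24 0.17 0.04]
tool y [-0.996 -0.085 -0.002] tool z [-0.085  0.996 -0.002]
[-36.30493734  36.57703492]
```

Request:
{"op": "jog_arm", "data": {"series": [[0, 0, 0, 0.1, 0, 0.03, 0], [0, 0, 0, 0.1, 0, 0, 0], [0, 0, 0, 0.1, 0, 0, 0], [0, 0, 0, 0, 0, 0, 0]]}}

```text
clock: 28.8
eef_pos: [505.6, -63.3, 37.4]
tcp_rot: [-2.133, 1.568, -0.477]
contact_force: [-2.1, -0.6, 8.7]
opening: 0.135
```

Request:
{"op": "jog_arm", "data": {"series": [[0, 0, 0, 0, 0, 0, 0.35], [0, 0, 0, 0, 0, 0, 0.35], [0, 0, 0, 0, 0, 0, 0.35], [0, 0, 0, -1, 0, 0, 0.35], [0, 0, 0, -3, 0, 0, 0.35], [0, 0, 0, -4, 0, 0, 0.35], [0, 0, 0, -4, 0, 0, 0.35], [0, 0, 0, -4, 0, 0, 0.5], [0, 0, 0, 0, 0, 0, 0.5]]}}

```text
clock: 29.7
eef_pos: [508.3, -63.4, 202.7]
tcp_rot: [-1.866, 1.559, -0.21]
contact_force: [0.9, 0.1, -0.9]
opening: 0.498
```

Run:
```python
from h import *
plan([*J(-36,-37.3),37.5],np.pi/2+YAW)
p,d=r.grab_frame("scene"); cv2.imwrite("pics/s13f.png",p[:,:,::-1]); crop(p,240,150,355,230,6.9,"pics/s13.png")
```

```text
t 29.7 tcp [508.3 -63.4 202.7] F [ 0.9  0.1 -0.9] open 0.498 q [-0.13  0.2   1.91 -0.    1.02 -1.78]
rotvec [-0.01 -0.2   0.66] | shift cm (tool axes now) [16.54  0.42 -7.32] | (tool axes after turn) [16.52  0.23 -7.38]
tool y [-0.996 -0.085 -0.011] tool z [-0.085  0.996 -0.003]
```

View pics/s13.png

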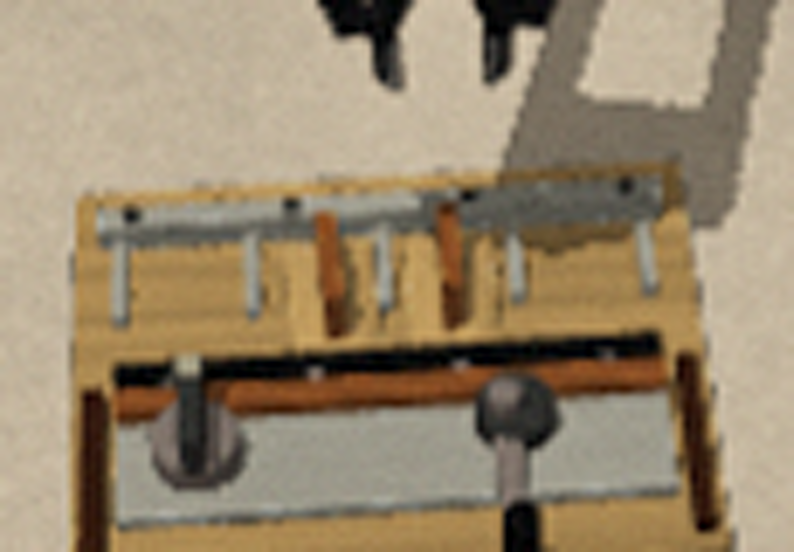

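Request:
{"op": "jog_arm", "data": {"series": [[0, 0, 0.6, 1, 0.12, -3.69, 0.5], [0, 0, 0, 3, 0.1, -3.69, 0.5], [0, 0, 0, 4, 0, 0, 0.5], [0, 0, 0, 3, 0, 0, 0.5], [0, 0, 0, 2.5, 0, 0, 0.5], [0, 0, 0, 1.8, 0, 0, 0.5], [0, 0, 0, 0.9, 0, 0, 0.5], [0, 0, 0, 0, 0, 0, 0.5], [0, 0, 0, 0, 0, 0, 0.5]], "force": 25}}

```text
clock: 30.65
eef_pos: [508.0, -137.0, 35.1]
tcp_rot: [1.743, 1.562, -2.884]
contact_force: [-0.2, -0.5, -0.1]
opening: 0.498
```

Run:
```python
from h import *
plan([*J(-36,-37.1),39],np.pi/2+YAW)
s,R=tool();print(inJ(s['eef_pos']))
```

```text
t 30.65 tcp [ 508.  -137.    35.1] F [-0.2 -0.5 -0.1] open 0.498 q [-0.26  0.48  1.98 -0.01  0.69 -1.91]
rotvec [-0.01 -0.08 -0.48] | shift cm (tool axes now) [-0.39 -0.41 -0.02] | (tool axes after turn) [-0.39 -0.42 -0.02]
tool y [-0.996 -0.085  0.008] tool z [-0.085  0.996 -0.001]
[-40.15709725 -36.87084297]
```

Request:
{"op": "jog_arm", "data": {"series": [[0, 0, -0.4, -0.4, 0, -0.02, 0.5], [0, 0, 0, 0, 0, 0, 0.3], [0, 0, 0, 0, 0, 0, 0.2], [0, 0, 0, 0, 0, 0, 0], [0, 0, 0, 0, 0, 0, 0], [0, 0, 0, 0, 0, 0, 0], [0, 0, 0, 0, 0, 0, 0], [0, 0, 0, 0, 0.2, 0, 0], [0, 0, 0, 0, 0.2, 0, 0], [0, 0, 0, 0, 0, 0, 0]], "force": 25}}

```text
clock: 31.65
eef_pos: [505.1, -138.0, 39.7]
tcp_rot: [-2.64, 1.568, -0.984]
contact_force: [1.8, -0.3, 6.8]
opening: 0.136
```

Request:
{"op": "jog_arm", "data": {"series": [[0, 0, 0, 0, 0, 0, 0.35], [0, 0, 0, 0, 0, 0, 0.35], [0, 0, 0, 0, 0, 0, 0.35], [0, 0, 0, -1, 0, 0, 0.35], [0, 0, 0, -3, 0, 0, 0.35], [0, 0, 0, -4, 0, 0, 0.35], [0, 0, 0, -5, 0, 0, 0.35], [0, 0, 0, -3, 0, 0, 0.5], [0, 0, 0, 0, 0, 4, 0.5], [0, 0, 0, 0, 0, 4, 0.5], [0, 0, 0, 0, 0, 4, 0.5], [0, 0, 0, 0, 0, 4, 0.5], [0, 0, 0, 0, 0, 4, 0.5], [0, 0, 0, 0, 0, 4, 0.5], [0, 0, 0, 0, 0, 4, 0.5], [0, 0, 0, 0, 0, 4, 0.5], [0, 0, 0, 0, 0, 0, 0.5]]}}

```text
clock: 33.35
eef_pos: [476.7, 185.4, 199.2]
tcp_rot: [1.772, 1.57, -2.852]
contact_force: [0.6, -1.1, -0.3]
opening: 0.502
```

Run:
```python
from h import *
p,d=r.grab_frame("top"); cv2.imwrite("pics/t14.png",p[:,:,::-1]);crop(p,290,165,425,265,5.9,"pics/t14j.png");crop(p,318,210,390,260,11,"pics/t14z.png")
p,d=r.grab_frame("scene"); cv2.imwrite("pics/s14.png",p[:,:,::-1]);crop(p,272,170,322,210,15,"pics/s14z.png")
print(r.sense()['clock'])
```

```text
33.45
```

View pics/t14j.png

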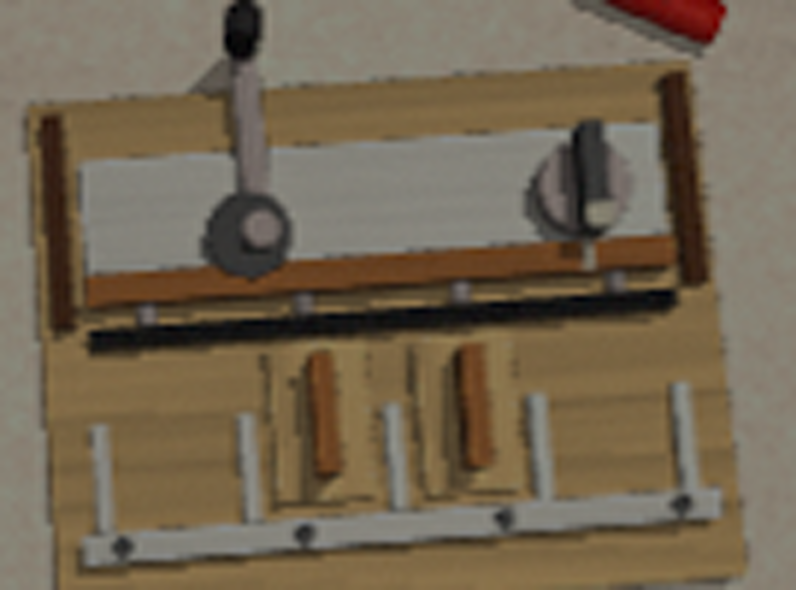

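View pics/t14z.png

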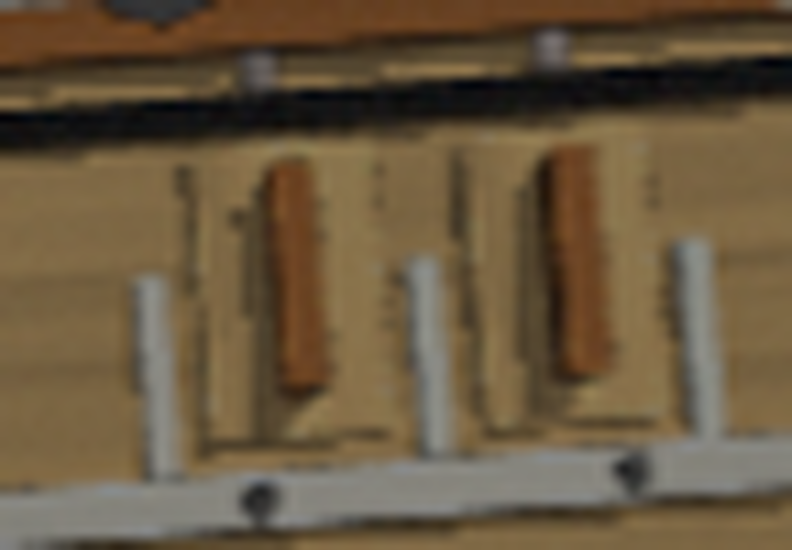

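View pics/s14z.png

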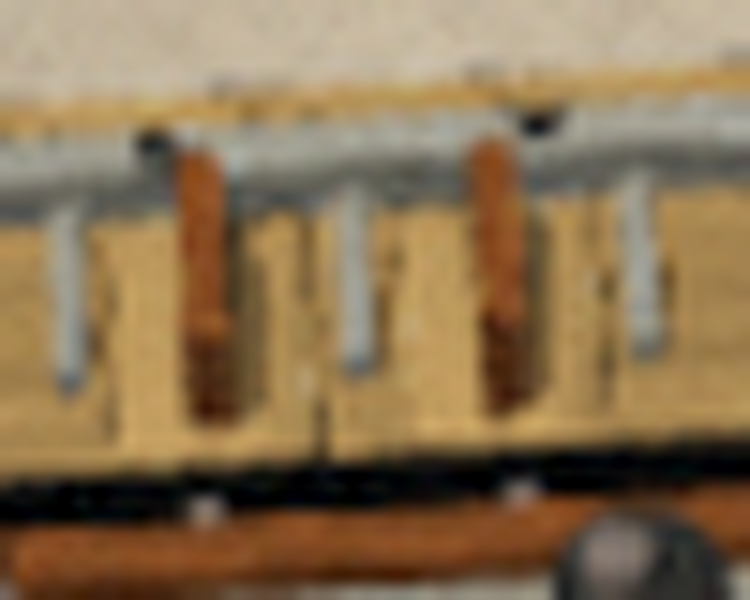

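Run:
```python
from h import *
f=lambda c:np.array(c,float)/11+np.array([318,210])-0.45
for nm,ft,fn,st in (("B",[[190,170],[375,160],[390,432],[208,447]],[[267,165],[308,158],[325,385],[285,393]],[[152,280],[425,258],[162,475],[438,452]]),
                ("A",[[457,155],[640,140],[660,420],[487,432]],[[550,150],[592,147],[610,375],[568,378]],[[425,258],[693,240],[438,452],[710,432]])):
    F=inJ(pz("top",f(ft),30));G=inJ(pz("top",f(fn),70));S=inJ(pz("top",f(st),28)).mean(0)
    print(nm,"foot",F.mean(0),"fin",G.mean(0),"stopmid",S)
    for Q in(F,G):
        v=Q[0]+Q[1]-Q[2]-Q[3];print("  yaw",np.arctan2(v[1],v[0]))
plan([705,-21,120],np.pi/2+YAW)
```

```text
B foot [-38.82157881  36.56399855] fin [-35.61436203  37.57482823] stopmid [-56.02820047  36.92579009]
  yaw -0.025780008236487288
  yaw -0.009356148520140089
A foot [-40.26043069 -36.79964963] fin [-37.99017911 -37.00158738] stopmid [-56.14695997 -37.0656815 ]
  yaw -0.006087752582854206
  yaw -0.017651757774606345
t 33.45 tcp [476.7 182.1 198.8] F [-0.3  0.2  0.3] open 0.504 q [ 0.36  0.21  1.91 -0.    1.02 -1.29]
rotvec [ 0.12 -0.11 -0.07] | shift cm (tool axes now) [  7.89 -20.99 -22.2 ] | (tool axes after turn) [  7.88 -21.02 -22.17]
tool y [-0.996 -0.087  0.001] tool z [-0.087  0.996 -0.002]
```

Run:
```python
from h import *
crop("pics/t14.png",315,155,355,215,12,"pics/l.png")
```

```text
(no output)
```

View pics/l.png

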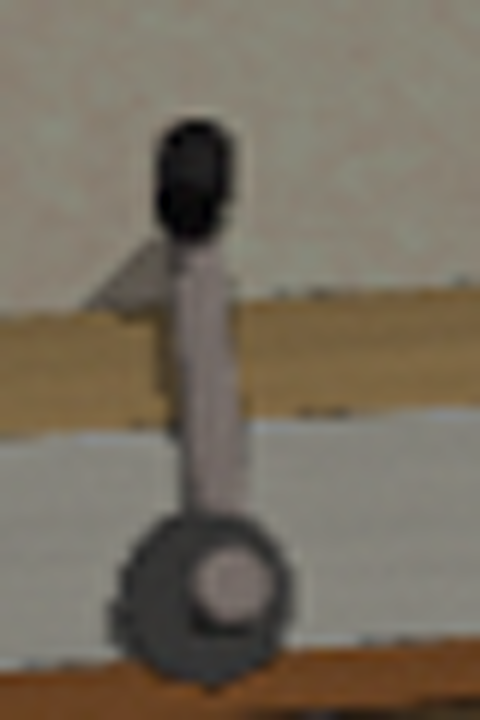

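Run:
```python
from h import *
f=lambda c:np.array(c,float)/12+np.array([315,155])-0.46
g=pz("top",f([[195,155]]),93)[0];print("post",g,inJ(g))
for z in (50,60,70):
    p=pz("top",f([[233,583]]),z)[0];v=g-p;print(z,p,inJ(p),np.hypot(*v[:2]),"lever",np.arctan2(v[:2]@EX,-(v[:2]@EY)))
```

```text
post [698.57042494 -21.41123672  93.        ] [159.53059394  62.15905446]
50 [601.20533927 -32.7840017   50.        ] [61.55150653 59.09341903] 98.02703551129208 lever 1.6020747935196415
60 [599.41435072 -32.34745752  60.        ] [59.80404562 59.68043791] 99.75734549505712 lever 1.5956453405519173
70 [597.62336217 -31.91091335  70.        ] [58.05658471 60.2674568 ] 101.49163852702975 lever 1.5894353716113674
```

Request:
{"op": "jog_arm", "data": {"series": [[0, 0, 0, 0, -2.9, -3.17, 0.6], [0, 0, 0, 0, -2.9, -3.17, 0.6], [0, 0, 0, 0, -2.9, -3.17, 0.6], [0, 0, 0, 0, -2.9, -3.17, 0.6], [0, 0, 0, 0, -2.9, -3.17, 0.6], [0, 0, 0, 0, -2.9, -3.17, 0.6], [0, 0, 0, 0, -2.9, -3.17, 0.6], [-1.6, 0, 0, 3, 0, 0, 0.6], [0, 0, 0, 3, 0, 0, 0.6], [0, 0, 0, 0, 0, 0, 0.6], [0, 0, 0, 0, 0, 0, 0.6]]}}

```text
clock: 34.55
eef_pos: [697.5, -23.7, 138.7]
tcp_rot: [2.084, 1.568, -2.517]
contact_force: [-0.6, 0.0, 0.0]
opening: 0.601
```

Run:
```python
from h import *
plan([*J(159.6,62.2),58],np.pi/2+YAW+.03)
```

```text
t 34.55 tcp [697.5 -23.7 138.7] F [-0.6  0.   0. ] open 0.601 q [-0.04  0.55  1.54 -0.    1.05 -1.72]
rotvec [-0.2  -0.08 -0.15] | shift cm (tool axes now) [ 8.07 -0.16  0.23] | (tool axes after turn) [ 8.07 -0.14  0.22]
tool y [-0.994 -0.111  0.003] tool z [-0.111  0.994 -0.001]
```

Request:
{"op": "jog_arm", "data": {"series": [[0, 0, 0, 2, -0.15, 0.22, 0.6], [0, 0, 0, 2, 0, 0, 0.6], [0, 0, 0, 2, 0, 0, 0.6], [0, 0, 0, 1.2, 0, 0, 0.6], [0, 0, 0, 0.8, 0, 0, 0.6], [0, 0, 0, 0, 0, 0, 0.6], [0, 0, 0, 0, 0, 0, 0], [0, 0, 0, 0, 0, 0, 0], [0, 0, 0, 0, 0, 0, 0], [0, 0, 0, 0, 0, 0, 0], [0, 0, 0, 0, 0, 0, 0], [0, 0, 0, 0, 0, 0, 0]], "force": 25}}

```text
clock: 35.75
eef_pos: [700.1, -20.9, 59.7]
tcp_rot: [-2.865, 1.568, -1.181]
contact_force: [-0.1, -4.4, 5.3]
opening: 0.226
```

Run:
```python
from h import *
s,R=tool();print(inJ(s['eef_pos']),s['eef_pos'],s['contact_force'],s['opening'],inJ(s['eef_pos'])-[59.8,59.7])
```

```text
[161.14928472  62.58361063] [700.14722789 -20.85079025  59.72749392] [-0.11081425 -4.38165475  5.32454404] 0.22602877133460858 [101.34928472   2.88361063]
```

Request:
{"op": "jog_arm", "data": {"series": [[5, 0, 0, 0, 0.1, -0.871, 0], [5, 0, 0, 0, 0.038, -0.871, 0], [5, 0, 0, 0, 0.038, -0.871, 0], [5, 0, 0, 0, 0.038, -0.871, 0], [5, 0, 0, 0, 0.038, -0.871, 0], [5, 0, 0, 0, 0.038, -0.871, 0], [5, 0, 0, 0, 0.038, -0.871, 0], [5, 0, 0, 0, 0.038, -0.871, 0], [5, 0, 0, 0, 0.038, -0.871, 0], [0, 0, 0, 0, 0, 0, 0]]}}

```text
clock: 36.75
eef_pos: [678.6, -95.0, 59.8]
tcp_rot: [-1.807, 1.568, -0.911]
contact_force: [3.5, -4.4, 4.5]
opening: 0.227
```

```bash
cat > lv.py <<'E'
from h import *
s,R=tool();v=inJ(s['eef_pos'])-[59.8,59.7];print(s['eef_pos'],s['contact_force'],s['opening'],"lever",np.arctan2(v[0],-v[1]),"rad",np.hypot(*v),"jaw-YAW",np.arctan2(R[1,2],R[0,2])-YAW, "F in jig",s['contact_force'][:2]@EX,s['contact_force'][:2]@EY)
E
python3 lv.py
```

```text
[678.60592376 -95.00158944  59.78836061] [ 3.48639714 -4.39478218  4.50036062] 0.22722236412962352 lever 0.8163480033454089 rad 100.99577600650886 jaw-YAW 0.8111912935086157 F in jig 3.1007032875375957 -4.674902627788711
```

Request:
{"op": "jog_arm", "data": {"series": [[5, 0, 0, 0, 0.038, -0.871, 0], [5, 0, 0, 0, 0.038, -0.871, 0], [5, 0, 0, 0, 0.038, -0.871, 0], [5, 0, 0, 0, 0.038, -0.871, 0], [5, 0, 0, 0, 0.038, -0.871, 0], [5, 0, 0, 0, 0.038, -0.871, 0], [5, 0, 0, 0, 0.038, -0.871, 0], [5, 0, 0, 0, 0.038, -0.871, 0], [5, 0, 0, 0, 0.038, -0.871, 0], [0, 0, 0, 0, 0, 0, 0], [0, 0, 0, 0, 0, 0, 0]]}}

```text
clock: 37.85
eef_pos: [611.4, -132.0, 59.8]
tcp_rot: [-1.425, 1.567, -1.31]
contact_force: [0.3, -8.3, 5.7]
opening: 0.225
```

```bash
python3 lv.py
```

```text
[ 611.43228906 -132.02229734   59.77277175] [ 0.3352443  -8.28296518  5.72648078] 0.22465184302498692 lever 0.035025658090452834 rad 100.41642738578754 jaw-YAW 0.03030364727273721 F in jig -0.3691705946077873 -8.281522446495918
```

Request:
{"op": "jog_arm", "data": {"series": [[1.7, 0, 0, 0, 0, -0.3, 0], [0, 0, 0, 0, 0, -0.15, 0], [0, 0, 0, 0, 0, 0, 0], [0, 0, 0, 0, 0, 0, 0]]}}

```text
clock: 38.25
eef_pos: [608.3, -132.3, 59.8]
tcp_rot: [-0.902, 1.566, -0.817]
contact_force: [5.5, -7.3, 3.2]
opening: 0.226
```

```bash
python3 lv.py
```

```text
[ 608.31554636 -132.33013545   59.82296667] [ 5.48185383 -7.26043381  3.15742036] 0.22603502874675338 lever 0.003832839988879748 rad 100.39769834038658 jaw-YAW 0.0007551266579705201 F in jig 4.845668541958241 -7.6996179693421904
```

Request:
{"op": "jog_arm", "data": {"series": [[0, 0, 0, 0, 0, 0.1, 0.5], [0, 0, 0, 0, 0, 0, 0.5], [0, 0, 0, 0, 0, 0, 0.5], [0, 0, 0, 0, 0, 0, 0.5], [0, 0, 0, -1.5, 0, 0, 0.5], [0, 0, 0, -3, 0, 0, 0.5], [0, 0, 0, -4, 0, 0, 0.5], [0, 0, 0, -4, 0, 0, 0.5], [0, 0, 0, -4, 0, 0, 0.5], [0, 0, 0, 0, -4, -1.5, 0.5], [0, 0, 0, 0, -4, -1.5, 0.5], [0, 0, 0, 0, -4, -1.5, 0.5], [0, 0, 0, 0, -4, -1.5, 0.5], [0, 0, 0, 0, -4, -1.5, 0.5], [0, 0, 0, 0, -4, -1.5, 0.5], [0, 0, 0, 0, 0, 0, 0.5], [0, 0, 0, 0, 0, 0, 0.5]]}}

```text
clock: 39.95
eef_pos: [537.0, -378.2, 225.0]
tcp_rot: [-2.118, 1.569, -2.037]
contact_force: [0.3, 0.4, -0.3]
opening: 0.498
```

Run:
```python
from h import *
p,d=r.grab_frame("top"); cv2.imwrite("pics/t15.png",p[:,:,::-1]);crop(p,290,165,425,265,5.9,"pics/t15j.png");crop(p,318,210,390,260,11,"pics/t15z.png")
p,d=r.grab_frame("scene"); cv2.imwrite("pics/s15.png",p[:,:,::-1]);crop(p,240,160,355,250,6.9,"pics/s15z.png")
print(r.sense()['clock'],r.sense()['contact_force'])
```

```text
40.05 [0.31862131 1.08041027 0.25648024]
```

View pics/t15j.png

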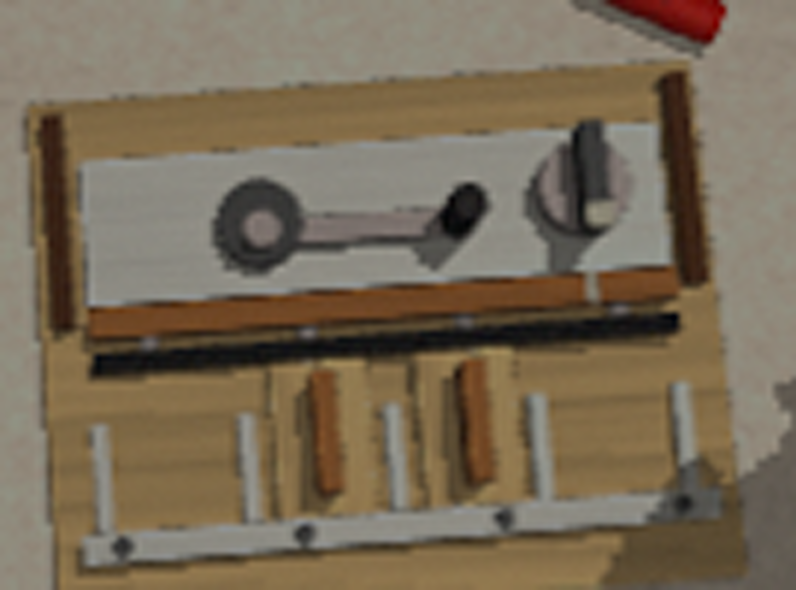

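View pics/t15z.png

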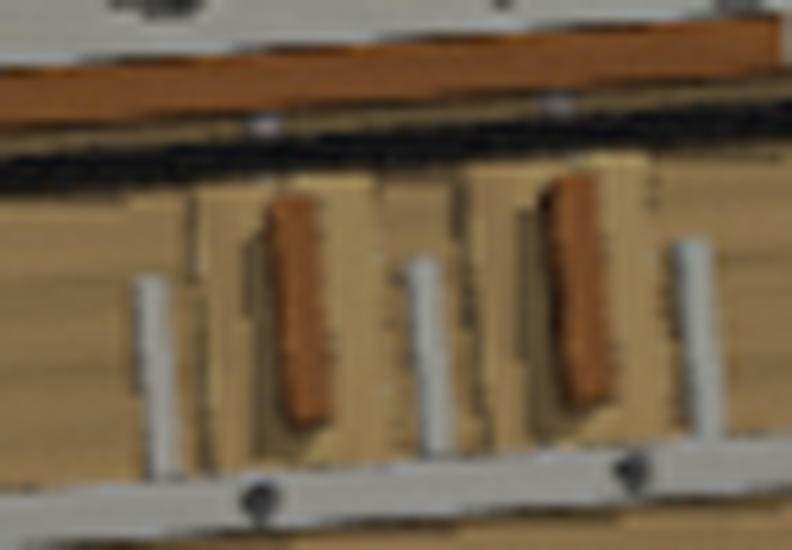

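View pics/s15z.png

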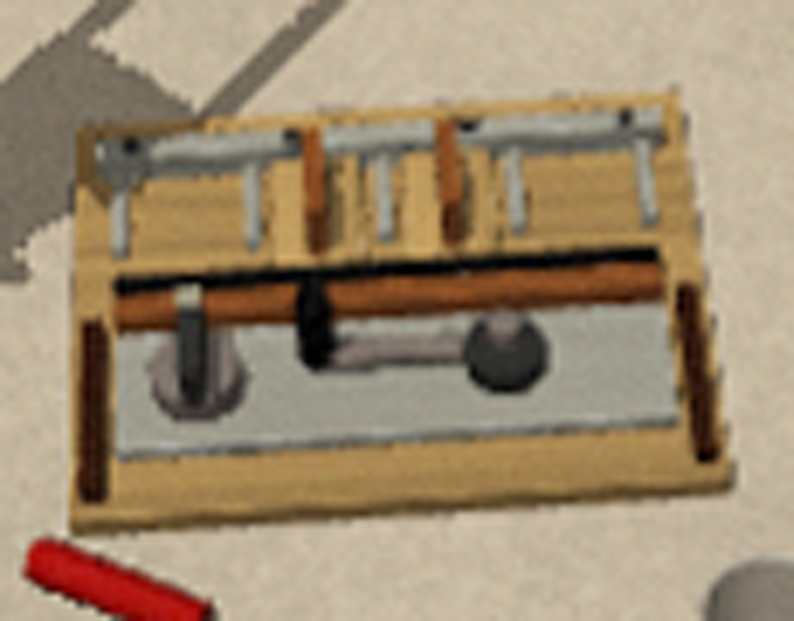

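View pics/t15.png

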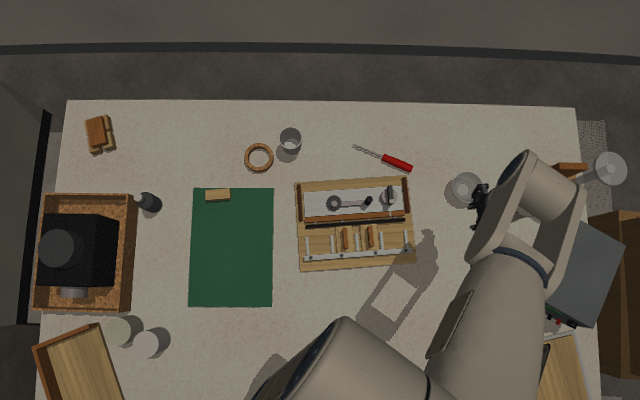

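Run:
```python
from h import *
f=lambda c:np.array(c,float)/11+np.array([318,210])-0.45
for nm,fn,st in (("B",[[270,196],[312,190],[328,417],[288,425]],[[152,280],[425,258],[162,475],[438,452]]),("A",[[550,180],[594,173],[610,400],[570,407]],[[425,258],[693,240],[438,452],[710,432]])):
    G=inJ(pz("top",f(fn),70));S=inJ(pz("top",f(st),28)).mean(0);v=G[0]+G[1]-G[2]-G[3]
    print(nm,G.mean(0),"stopmid",S,"yaw",np.arctan2(v[1],v[0]))
f=lambda c:np.array(c,float)/5.9+np.array([290,165])-0.42
g=pz("top",f([[470,198]]),93)[0];p=pz("top",f([[263,228]]),60)[0];v=inJ(g)-inJ(p);print("lever",np.arctan2(v[0],-v[1]),np.hypot(*v))
```

```text
B [-43.96382311  37.44173535] stopmid [-56.02820047  36.92579009] yaw -0.011693471794748838
A [-45.20467456 -36.56737476] stopmid [-56.14695997 -37.0656815 ] yaw -0.01717465440480701
lever 0.015590020534654275 99.82262739636211
```

All checks pass: both stands are home (x about -44 to -45, against -45), centred and square. The lever reads about 0.02 rad and the arm is clear of everything, so I'm handing in.

Run:
```python
from rig import r
print(r.sign_off())
```

```text
the job is handed in; nothing more can be done
None
```

The job is handed in, at about 40 s on the robot's clock. I opened the lever, set the nut, loaded the two stands on the mat into bays 2 and 3, then closed the lever and let go.

After I set down the first stand it was about 7 mm off centre. It had looked centred while still held, so it was probably knocked. I re-gripped it, centred it again and checked it before closing.

The last checks, from the top camera, were:
- **Stands:** both are within 1.1 mm of home against the fence, within 0.6 mm of centre between their stops, and square within 0.02 rad.
- **Lever:** it reads about 0.02 rad, so it is closed.
- **Nut:** it measured about 1.56 rad when I set it, and still looked in line with the mark in the last picture.
- **Everything else:** the other things on the table look unmoved, and the arm was clear of everything.

- **Not measured:** the pad compression can't be read directly. I judged it only from the pad lying against both stands.
- **Camera disagreement:** the two cameras differed by 2 to 3 mm in y. I therefore checked the stands against their stops within each picture.

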